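# Nest the last test sieve, clamp the stack and back the screw off a quarter turn

## Task

Get the small sieve shaker ready to run: nest the loose sieve onto the sieve that already stands in the shaker, fully home, then swing the clamp arm over the stack as far as its stop. Turn the knurled thumbscrew down until it seats, then back it off a quarter turn so that the sieves keep a little play, and finish still gripping the screw there so that a colleague can lock it. Leave the other things on the bench alone.

Things in the scene. Friction and masses are not known exactly. Their poses are not given: they have to be found in the camera images.
- shaker: sieve shaker, fixed: white housing 38 mm high with receiver pan, upright post and swing-over clamp arm. Origin on the axis of pan and stack, at bench height. Housing spans x -75 to +75, y -70 to +110 mm; post (16 mm thick, 146 mm high) at x 0, y +80 mm. Heights above bench: pan rim 66, lower sieve's rim 86, nested top sieve's rim 106 mm
- lower_sieve: the round steel sieve that already stands in the shaker's pan, loose, same size as the other. Origin on its axis at the underside of its skirt (59 mm above the bench), z up
- sieve: loose round steel sieve standing on the bench, open side up, 70 g, outside diameter 64, height 27 mm: 7 mm chamfered skirt (diameter 56) that drops into the 59 mm bore of the sieve below, then a 20 mm high wall 2.5 mm thick; mesh 9 mm above origin. Origin on its axis at the skirt's underside. Nested, its wall stands on the rim below, its origin 20 mm above that of lower_sieve
- swing_arm (a joint): angle of the clamp arm about the post, rad: 0 = over the stack, against its stop (the arm points from the post along the shaker's -y); positive = swung away, counter-clockwise seen from above (at 1.6 it points about along the shaker's +x). Friction 0.2 Nm holds it where it is left
- swing_arm_pivot (a point): point on the axis of the post, 160 mm above the bench (the post's cap ends at 146 mm)
- swing_arm_handle (a point): the upright black round handle on the end of the clamp arm, diameter 16 mm, 140 mm from the post's axis. It stands on the arm from 136 to 172 mm above the bench; this point is on its axis, 160 mm above the bench. The arm is a 22 mm wide bar, from 124 to 136 mm above the bench
- thumbscrew (a joint): angle of the thumbscrew, rad: 0 = seated (hard stop: its collar has met the arm; the cover disc then just touches the top sieve's rim); positive = backed off, counter-clockwise seen from above. Right-hand thread: rises 0.955 mm per rad. Friction 0.06 Nm; stays where left. Starts 2 to 2.8 rad backed off
- thumbscrew_head (a point): point on the screw's axis in its knurled steel head, 80 mm from the post's axis, 168 mm above the bench when seated. The head is an upright cylinder, diameter 32, from 18 mm below to 10 mm above this point; below it an 18 mm collar and the arm, whose top is 32 mm below this point when seated. The arm's handle is 60 mm away
- clamp_screw: the whole screw unit carried by the arm: thumbscrew and the round cover disc (diameter 63 mm) under the arm. Origin on the screw's axis, z up, 124 mm above the bench when seated; it moves up and down as the thumbscrew is turned
- timer: bystander: flat white timer, 66 x 66 x 20 mm, origin under its centre
- marker: bystander: marker pen lying down, 18 x 132 mm, origin under its centre
- sieve_brush: bystander: small cleaning brush lying down, 120 mm long along its x, origin under its middle
- tape_roll: bystander: roll of tape lying flat, 68 mm across, 18 mm high, origin under its centre
- tweezers: bystander: steel tweezers lying flat, 124 mm long along its y, origin under its centre
Mind the look-alikes: they are no part of the job. Leave any blue look-alike of the sieve alone.

How it is judged:
By the outcome, as a careful person would: the job done as asked, in the order asked, and still so for the second after the job is handed in, while the arm keeps its last pose, push and grip.
It also fails if it takes over 64 s, if anything falls off the work surface, if the arm or the gripper's body presses on something with over 40 N, if the wrist force passes 120 N, or if a joint passes its speed limit or range.

## Robot

A 7-joint arm with a two-finger parallel gripper is mounted at the origin on a cart in front of the work surface, level with it; the furniture and walls round the work are solid. World frame = base frame: x ahead of the robot, y to its left, z up, the work surface at z = 0. Lengths are in m, angles in degrees, forces in N, time in s.
With the tool pointing down it reaches from about 0.4 to 0.85 m from the base axis. Payload 10.4 kg.
Tool frame: the origin (TCP) lies at the very end of the fingers, on their centre line; the grasp point (between the pads) lies 19 mm behind it; z points along the fingers, y is the direction in which the jaws open and shut (so a half turn about z gives the same grasp; the last joint's range is limited). The gripper opens to 85 mm and grips with 20 to 120 N. Pads are 22 mm wide; open, the fingers measure 114 mm over their backs; the gripper's body (76 mm by 85 mm) begins 54 mm behind the grasp point. The pads swing forward as they close: fully open they stand 13 mm farther back than shut.
Start: joints at [-66.268, 19.034, -3.707, 83.658, 1.238, 77.344, -5.071], TCP at [0.264, 0.566, 0.231] pointing down, gripper open.
Joint ranges: [-148.97, 148.97], [-28.65, 121.19], [-84.17, 76.75], [9.2, 138.47], [-72.65, 252.65], [3.7, 117.97], [-149.18, 149.18]. Speed limits (degrees/s): [127.2, 127.2, 159.86, 159.86, 180, 180, 180].

## Interface

Orientations are given as [roll, pitch, yaw] about the fixed x, y, z axes, in that order (R = Rz(yaw) Ry(pitch) Rx(roll)).
In Python, from bench import r gives the robot as it stands.
- The arm moves only by the tool drive_tool, never from a script. Its argument "targets" is a list of rows, each a list of 3 entries, a list of its own where there are three numbers: the shift along the tool's x, y, z in m, then the turn about the tool's z in rad, then the finger opening in m, from 0 to 0.0854. A call has 1 to 10 rows; each row is the pose to reach, as a shift and turn from the pose measured when the call began, along the tool's axes at that moment; what a row does not reach only later rows make up. A row lasts 1/8 s, in which the tool goes at most 62.5 mm and 10.7 degrees, less where a joint would pass 70% of its speed; a pose out of reach is approached as far as the arm can. A call with a gripper value outside its range is refused whole. The fingers move at their own pace and stop on an object; "grip_force" is the grip in N (left out, the last holds). Time passes only in rows, so rows that repeat a pose let the fingers close. It gives the time, the measured TCP pose, the force and the opening at its end, in the units of the state.
- r.observe(): the state, without advancing time (a new reading comes with each control period).
- r.camera(name): name is "scene" or "top" or "wrist"; returns the picture (384x512x3 uint8, blue, green, red); there is no depth.
- r.calibration(name): a dict with "mtx" (3x3 intrinsics, pixels), "dist_coeffs" ([k1, k2, p1, p2, k3] as OpenCV has them; the pictures are not rectified), "rvec" (rotation vector, rad) and "tvec" (3), from world to camera coordinates, as OpenCV has them. Camera axes: x right, y down, z forward; pixel columns grow to the right and rows downward; lengths in m; the calibration is good to about 2 mm. A picture is of the moment at which its call begins: read the wrist's pose just before it. calibration takes no time and is no camera call; for the wrist camera it gives the pose at the moment of the call.
- r.finish_job(): hands the job in, once; it reports no verdict.
The state is a dict: "time_s": time; "joint_positions": joint angles; "dq": joint speeds; "joint_torque": joint torques, N m; "eef_pos": TCP position; "tool_rot": TCP orientation; "ft_force": force on the tool from outside, world axes, zero at the start; "wrist_torque": the same for the moment, N m; "finger_gap": opening from 0.0 (shut) to 1.0 (fully open).
Only numpy, scipy, OpenCV 4.12 (cv2) and the standard library are available. Lean on these libraries where they do the work, as an engineer would, in place of code of your own. Each camera call takes 0.05 s, during which the arm holds its last target.

## Working session

There is one attempt and no reset: what is moved stays moved. The work goes in short steps, Python scripts to look and compute and a tool call to move; the robot and the scene stay as the last step left them, time stands still between calls to the robot, and variables do not carry over. Pictures are saved under pics/ and viewed, and the job is handed in when it is done.

Besides the shell and the picture viewer there is one more tool, called after "Emit:" as name(argument=value, ...) on one line, values as JSON. drive_tool: Moves the arm, as the interface text tells. Its arguments: {"type":"object","properties":{"targets":{"type":"array"},"grip_force":{"type":"number"}},"required":["targets"]}

```bash
ls; mkdir -p pics
python3 - <<'E'
from bench import r
import cv2
s=r.observe();print(s)
for n in("scene","top","wrist"):
    cv2.imwrite(f"pics/{n}0.png",r.camera(n)); c=r.calibration(n);print(n,c)
E
```

```text
pics
{'time_s': 0.0, 'joint_positions': array([-66.26494653,  19.07299588,  -3.70585434,  83.70690647,
         1.23922682,  77.34135873,  -5.07092507]), 'dq': array([ 0.01323774, -0.0600257 ,  0.02402124,  0.15028667, -0.00637238,
       -0.00652988, -0.05340639]), 'joint_torque': array([-1.38629268e-03, -6.25450659e+01,  4.83483437e-02, -3.91611779e+01,
        1.61100720e-02,  9.87105654e-03,  6.70662326e-08]), 'eef_pos': array([0.26429972, 0.56595694, 0.23049723]), 'tool_rot': array([-1.79918823e+02,  5.69380042e-03,  1.54970286e+02]), 'ft_force': array([ 0.20603514, -1.20068322, -0.11886633]), 'wrist_torque': array([ 0.01475277,  0.01328133, -0.04754565]), 'finger_gap': 0.9984543127974905}
scene {'mtx': array([[475.56945483,   0.        , 258.15680776],
       [  0.        , 475.56945483, 193.89110375],
       [  0.        ,   0.        ,   1.        ]]), 'dist_coeffs': array([0.04020842, 0.        , 0.        , 0.        , 0.        ]), 'rvec': array([ 2.01802399, -1.07453716,  0.49404767]), 'tvec': array([-0.33719335,  0.3996037 ,  1.01269056])}
top {'mtx': array([[350.99009902,   0.        , 250.87044452],
       [  0.        , 350.99009902, 191.96367904],
       [  0.        ,   0.        ,   1.        ]]), 'dist_coeffs': array([0.01721326, 0.        , 0.        , 0.        , 0.        ]), 'rvec': array([ 2.11325838, -2.14537601,  0.17940954]), 'tvec': array([0.0106882 , 0.57426626, 1.03509857])}
wrist {'mtx': array([[280.50926796,   0.        , 258.64027898],
       [  0.        , 280.50926796, 190.01829648],
       [  0.        ,   0.        ,   1.        ]]), 'dist_coeffs': array([-0.02412533,  0.        ,  0.        ,  0.        ,  0.        ]), 'rvec': array([-2.44921959, -1.55942646, -0.21381244]), 'tvec': array([-0.62341086, -0.03401563,  0.37788366])}
```

View pics/scene0.png

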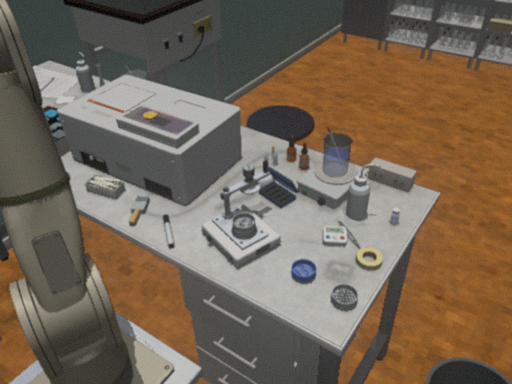

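View pics/top0.png

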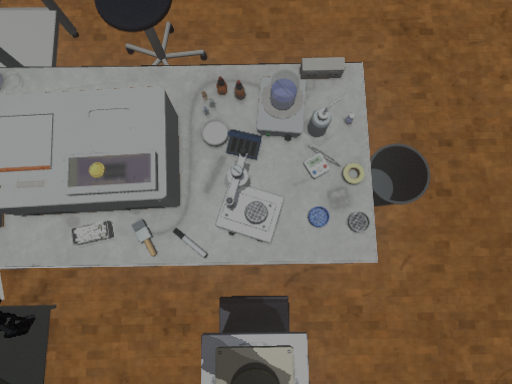

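View pics/wrist0.png

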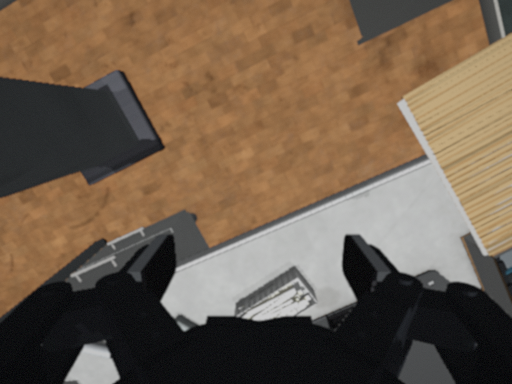

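The loose steel sieve is at top px (358,222) with the blue look-alike at (318,216). The shaker is at (250,212). I'll zoom in on both next.

Run:
```python
import cv2,numpy as np
a=cv2.imread("pics/top0.png")[120:250,190:390]
cv2.imwrite("pics/topz.png",cv2.resize(a,None,fx=4,fy=4,interpolation=cv2.INTER_CUBIC))
a=cv2.imread("pics/scene0.png")[150:320,190:390]
cv2.imwrite("pics/scenez.png",cv2.resize(a,None,fx=3.5,fy=3.5,interpolation=cv2.INTER_CUBIC))
```

```text
(no output)
```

View pics/topz.png

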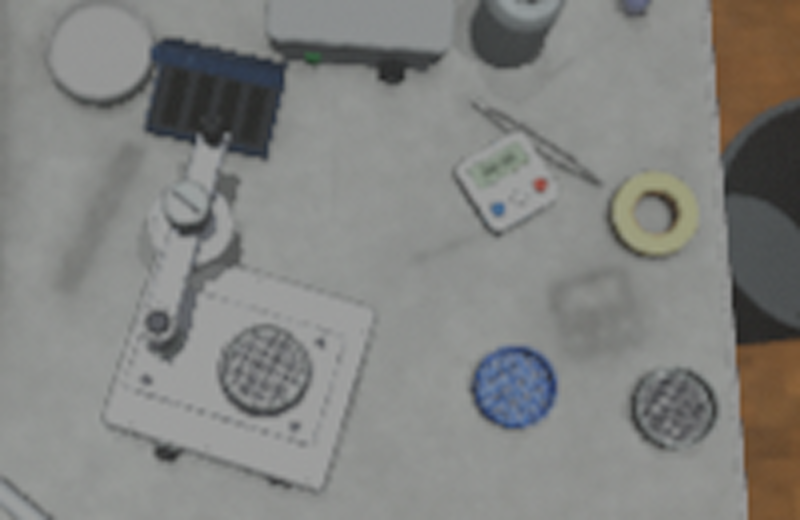

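View pics/scenez.png

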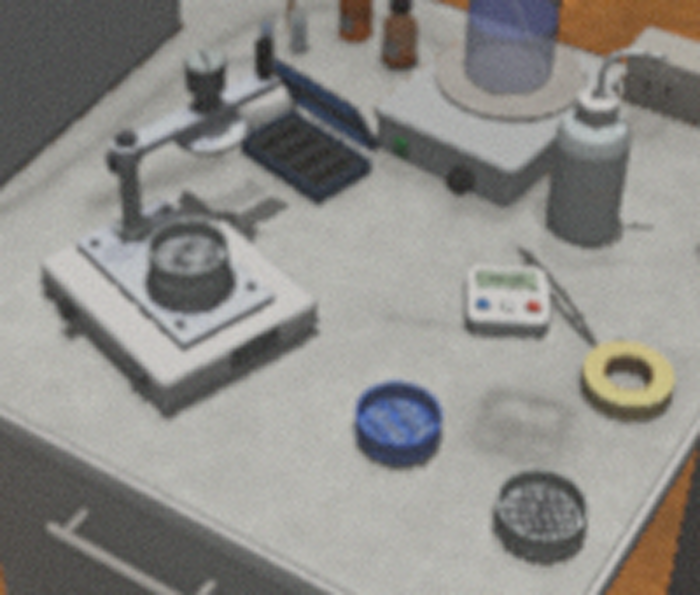

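```bash
cat > h.py <<'E'
import cv2,numpy as np
from bench import r
from scipy.spatial.transform import Rotation as Ro
def ray(c,uv):
    p=cv2.undistortPoints(np.array([[uv]],float),c["mtx"],c["dist_coeffs"])[0,0]
    R=cv2.Rodrigues(np.array(c["rvec"],float))[0];t=np.array(c["tvec"],float)
    return -R.T@t, R.T@np.array([p[0],p[1],1.])
def plane(c,uv,z):
    o,d=ray(c,uv);return o+d*(z-o[2])/d[2]
def two(c1,u1,c2,u2):
    o1,d1=ray(c1,u1);o2,d2=ray(c2,u2);d1/=np.linalg.norm(d1);d2/=np.linalg.norm(d2)
    A=np.array([d1,-d2]).T;s=np.linalg.lstsq(A,o2-o1,rcond=None)[0]
    a=o1+s[0]*d1;b=o2+s[1]*d2;return (a+b)/2,np.linalg.norm(a-b)
def proj(c,p):
    return cv2.projectPoints(np.array([p],float),np.array(c["rvec"],float),np.array(c["tvec"],float),c["mtx"],c["dist_coeffs"])[0][0,0]
E
python3 - <<'E'
from h import *
np.set_printoptions(precision=4,suppress=True)
c=r.calibration("top")
f=lambda x,y:(190+(x+.5)/4-.5,120+(y+.5)/4-.5)
P=lambda x,y,z:print(x,y,z,plane(c,f(x,y),z))
P(266,368,.086); P(158,322,.146); P(212,128,.172); P(186,203,.178)
P(674,407,.024);P(514,387,.024)
# housing corners, z=.038
for q in((166,245),(377,309),(323,490),(104,420)):P(*q,.038)
E
```

```text
266 368 0.086 [ 0.5088 -0.0128  0.086 ]
158 322 0.146 [0.5353 0.063  0.146 ]
212 128 0.172 [0.6677 0.023  0.172 ]
186 203 0.178 [0.6129 0.0413 0.178 ]
674 407 0.024 [ 0.4808 -0.3299  0.024 ]
514 387 0.024 [ 0.4982 -0.2067  0.024 ]
166 245 0.038 [0.6127 0.0636 0.038 ]
377 309 0.038 [ 0.5593 -0.1005  0.038 ]
323 490 0.038 [ 0.4204 -0.0551  0.038 ]
104 420 0.038 [0.4761 0.1119 0.038 ]
```

Emit:
drive_tool(targets=[[[-0.357,-0.348,-0.03],0.9,0.085],[[-0.357,-0.348,-0.03],0.9,0.085],[[-0.357,-0.348,-0.03],0.9,0.085],[[-0.357,-0.348,-0.03],0.9,0.085],[[-0.357,-0.348,-0.03],0.9,0.085],[[-0.357,-0.348,-0.03],0.9,0.085],[[-0.357,-0.348,-0.03],0.9,0.085],[[-0.357,-0.348,-0.03],0.9,0.085]])

```text
time_s: 1.15
eef_pos: [0.4408, 0.0977, 0.2613]
tool_rot: [-180.0, 0.0, 103.4]
ft_force: [1.5, 0.3, 0.6]
finger_gap: 0.991
```

```bash
cat >> h.py <<'E'
def shift(p,yaw=None):
    s=r.observe();R=Ro.from_euler("xyz",s["tool_rot"],degrees=True).as_matrix()
    d=R.T@(np.array(p)-s["eef_pos"])
    t=0 if yaw is None else -np.deg2rad((yaw-s["tool_rot"][2]+180)%360-180)
    print("to",np.round(p,4),"shift",np.round(d,4),"turn",round(t,4));return d,t
E
python3 - <<'E'
from h import *
np.set_printoptions(precision=4,suppress=True)
s=r.observe();print(s["joint_positions"])
c=r.calibration("wrist");R=cv2.Rodrigues(c["rvec"])[0];o=-R.T@c["tvec"]
T=Ro.from_euler("xyz",s["tool_rot"],degrees=True).as_matrix()
print("cam in tool",T.T@(o-s["eef_pos"]),"\n",(T.T@R.T).round(3))
shift([.481,-.33,.16],60)
cv2.imwrite("pics/w1.png",r.camera("wrist"))
E
```

```text
[-41.9278  -5.5268  22.2923 106.8354   2.1621  78.304   -6.7571]
cam in tool [ 0.0677 -0.0015 -0.1422] 
 [[-0.    -0.963 -0.269]
 [ 1.    -0.     0.   ]
 [-0.001 -0.269  0.963]]
to [ 0.481 -0.33   0.16 ] shift [-0.4253 -0.0601  0.1015] turn 0.7577
```

View pics/w1.png

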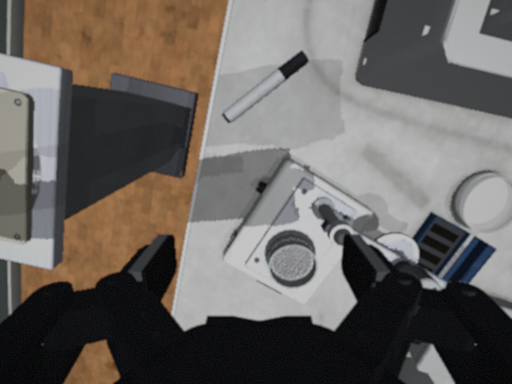

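Emit:
drive_tool(targets=[[[-0.425,-0.06,0.08],0.75,0.085],[[-0.425,-0.06,0.08],0.75,0.085],[[-0.425,-0.06,0.08],0.75,0.085],[[-0.425,-0.06,0.08],0.75,0.085],[[-0.425,-0.06,0.08],0.75,0.085],[[-0.425,-0.06,0.08],0.75,0.085],[[-0.425,-0.06,0.08],0.75,0.085],[[-0.425,-0.06,0.08],0.75,0.085]])

```text
time_s: 2.2
eef_pos: [0.4777, -0.3426, 0.1815]
tool_rot: [180.0, 0.3, 59.6]
ft_force: [-0.0, 1.1, 0.3]
finger_gap: 0.995
```

Run:
```python
from h import *
s=r.observe();print(s["eef_pos"],s["joint_positions"].round(1))
cv2.imwrite("pics/w2.png",r.camera("wrist"))
```

```text
[ 0.47771823 -0.34259721  0.18151902] [ -7.1  20.5  47.5  95.5 -15.6  70.9  13.3]
```

View pics/w2.png

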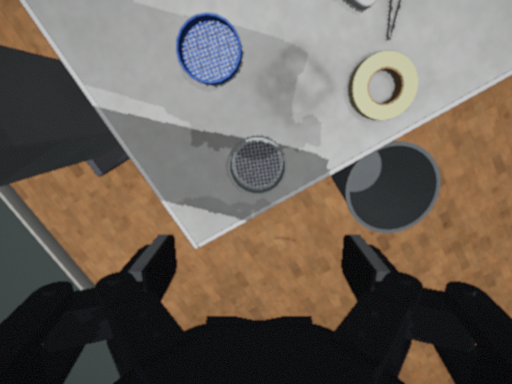

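Run:
```python
from h import *
np.set_printoptions(precision=4,suppress=True)
a=cv2.imread("pics/w2.png");c=r.calibration("wrist")
print(r.observe()["eef_pos"])
g=cv2.cvtColor(a,cv2.COLOR_BGR2GRAY)
h=cv2.HoughCircles(cv2.GaussianBlur(g[120:210,200:320],(3,3),0),cv2.HOUGH_GRADIENT_ALT,1,10,param1=100,param2=.5,minRadius=18,maxRadius=40)
print(h)
for q in (h[0] if h is not None else []):
    for z in(.027,.009):print(plane(c,(q[0]+200,q[1]+120),z)) 
for uv in((258,163),(258,164)):print(plane(c,uv,.027))
cv2.imwrite("pics/w2z.png",cv2.resize(a[110:220,190:330],None,fx=5,fy=5,interpolation=cv2.INTER_CUBIC))
```

```text
[ 0.4783 -0.3414  0.1818]
[[[58.     44.     26.7571]]]
[ 0.4835 -0.3301  0.027 ]
[ 0.4818 -0.333   0.009 ]
[ 0.484  -0.3292  0.027 ]
[ 0.4835 -0.3301  0.027 ]
```

View pics/w2z.png

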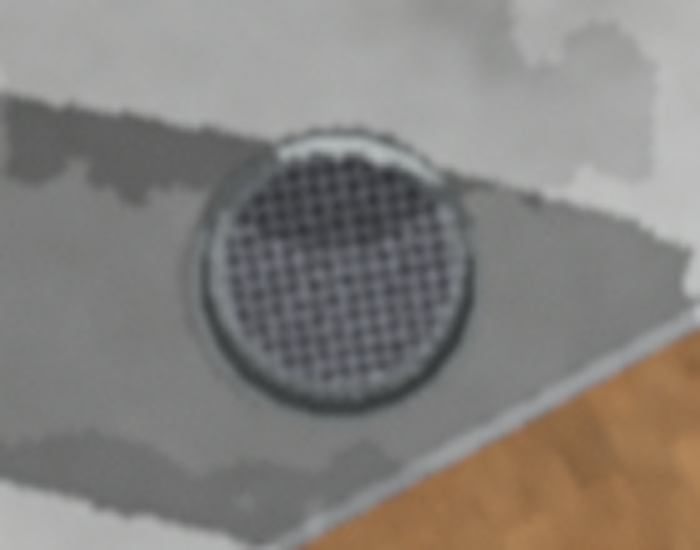

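Run:
```python
from h import *
shift([.4835,-.330,.006],60)
```

```text
to [ 0.4835 -0.33    0.006 ] shift [ 0.0131 -0.0014  0.1758] turn -0.0057
```

Emit:
drive_tool(targets=[[[0.013,-0.0015,0.03],0,0.085],[[0.013,-0.0015,0.07],0,0.085],[[0.013,-0.0015,0.11],0,0.085],[[0.013,-0.0015,0.14],0,0.085],[[0.013,-0.0015,0.16],0,0.085],[[0.013,-0.0015,0.17],0,0.085],[[0.013,-0.0015,0.1758],0,0.085],[[0.013,-0.0015,0.1758],0,0.085]])

```text
time_s: 3.25
eef_pos: [0.4837, -0.3301, 0.0064]
tool_rot: [179.9, 0.2, 59.7]
ft_force: [0.1, -0.2, 0.1]
finger_gap: 0.993
```

Run:
```python
from h import *
s=r.observe();print(s["eef_pos"],s["ft_force"])
cv2.imwrite("pics/w3.png",r.camera("wrist"))
```

```text
[ 0.48369143 -0.33010777  0.00638874] [ 0.12187135 -0.21042595  0.06148399]
```

View pics/w3.png

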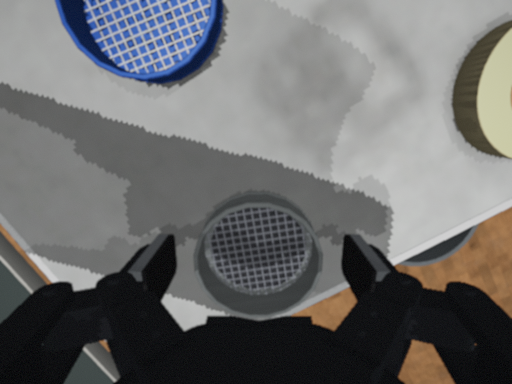

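Emit:
drive_tool(targets=[[[0,0,0],0,0.05],[[0,0,0],0,0.05],[[0,0,0],0,0.05],[[0,0,0],0,0.05],[[0,0,0],0,0.05],[[0,0,0],0,0.05]], grip_force=35)

```text
time_s: 4.05
eef_pos: [0.4843, -0.3306, 0.0076]
tool_rot: [179.8, 0.2, 59.7]
ft_force: [-1.2, 1.0, 7.2]
finger_gap: 0.739
```

Run:
```python
from h import *
s=r.observe();print(s["eef_pos"],s["ft_force"],s["finger_gap"])
cv2.imwrite("pics/w4.png",r.camera("wrist"))
```

```text
[ 0.4842556  -0.33056929  0.00761085] [-1.21690474  0.97758414  7.15724293] 0.7391310349907617
```

View pics/w4.png

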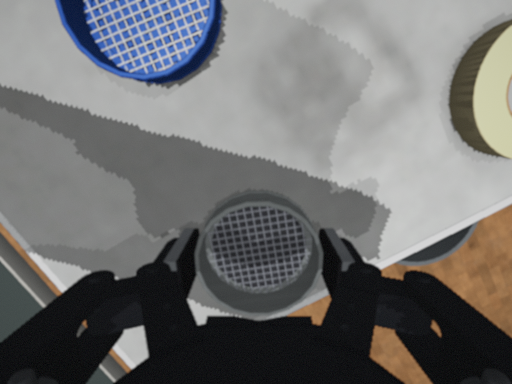

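Run:
```python
from h import *
np.set_printoptions(precision=4,suppress=True)
s=r.observe();c=r.calibration("wrist");T=Ro.from_euler("xyz",s["tool_rot"],degrees=True).as_matrix()
ctr=s["eef_pos"].copy();ctr[2]=.027
for e in(-.003,0,.003):
    for rad in(.032,.0295):
        print(e,rad,[proj(c,ctr+T@np.array([e+k*rad,0,0])) for k in(1,-1)],[proj(c,ctr+T@np.array([e,k*rad,0])) for k in(1,-1)])
a=cv2.imread("pics/w4.png")
cv2.imwrite("pics/w4z.png",cv2.resize(a[175:330,180:340],None,fx=4.5,fy=4,interpolation=cv2.INTER_CUBIC)[:600])
print(cv2.cvtColor(a,cv2.COLOR_BGR2GRAY)[180:325,259])
```

```text
-0.003 0.032 [array([260.2741, 197.7234]), array([260.0939, 314.9211])] [array([325.4796, 260.1104]), array([194.8711, 260.1334])]
-0.003 0.0295 [array([260.2664, 202.9135]), array([260.1003, 310.9011])] [array([320.3903, 260.1252]), array([199.9617, 260.1463])]
0 0.032 [array([260.2834, 191.4227]), array([260.1016, 310.0922])] [array([325.8885, 254.6071]), array([194.479 , 254.6299])]
0 0.0295 [array([260.2757, 196.6788]), array([260.1081, 306.0227])] [array([320.7681, 254.6209]), array([199.6008, 254.6419])]
0.003 0.032 [array([260.2928, 185.0417]), array([260.1094, 305.2038])] [array([326.301 , 249.0348]), array([194.0834, 249.0573])]
0.003 0.0295 [array([260.285 , 190.3648]), array([260.1159, 301.0841])] [array([321.1493, 249.0477]), array([199.2365, 249.0684])]
[107 107 106 106 106 106 106 105 103  98  89  87  86  79  71  71  68  70
  67  66  73  84  95 103 105 100  95  92  97 103 107 102  88  82  76  72
  76  92  94  76  52  45  46  55  79  92  84  60  46  44  51  72  94  91
  65  48  48  53  71  92  90  72  58  56  62  76  86  86  79  75  77  81
  85  89  87  77  67  61  60  68  81  73  55  42  40  52  83 104  96  69
  54  51  64  88  94  80  61  56  63  85 104 101  84  81  87  96 110 113
 106 100  97  95  87  74  66  65  64  66  67  68  67  67  65  65  66  66
  63  66  66  65  66  70  80  99 110 116 125 132 133 123  90  42  21  16
  15]
```

View pics/w4z.png

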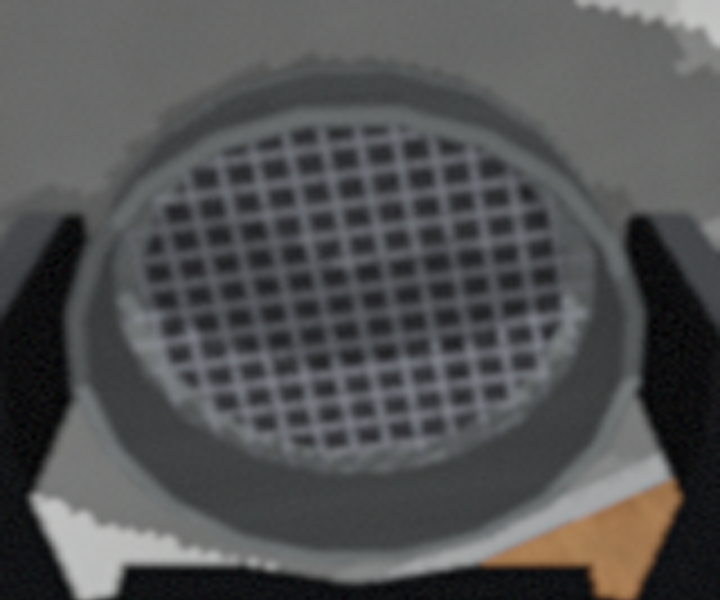

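Run:
```python
from h import *
np.set_printoptions(precision=1,suppress=True)
s=r.observe();c=r.calibration("wrist");T=Ro.from_euler("xyz",s["tool_rot"],degrees=True).as_matrix()
for z in(0,-.008,-.014,-.02,-.03):
    print(z,[proj(c,s["eef_pos"]+T@np.array([x,y,z])) for y in(.032,-.032) for x in(.011,-.011)])
a=cv2.imread("pics/w4.png")
a=cv2.convertScaleAbs(a,alpha=2.5)
cv2.imwrite("pics/w4y.png",cv2.resize(a[215:320,140:380],None,fx=3.3,fy=3.3,interpolation=cv2.INTER_CUBIC))
```

```text
0 [array([318.9, 218.8]), array([316.6, 255.2]), array([200.9, 218.8]), array([203.1, 255.3])]
-0.008 [array([322.1, 224.5]), array([319.6, 262.6]), array([197.9, 224.5]), array([200.3, 262.6])]
-0.014 [array([324.8, 229.2]), array([322. , 268.6]), array([195.3, 229.2]), array([198. , 268.6])]
-0.02 [array([327.6, 234.3]), array([324.6, 275. ]), array([192.6, 234.3]), array([195.5, 275.1])]
-0.03 [array([333. , 243.8]), array([329.4, 287.1]), array([187.5, 243.8]), array([190.9, 287.2])]
```

View pics/w4y.png

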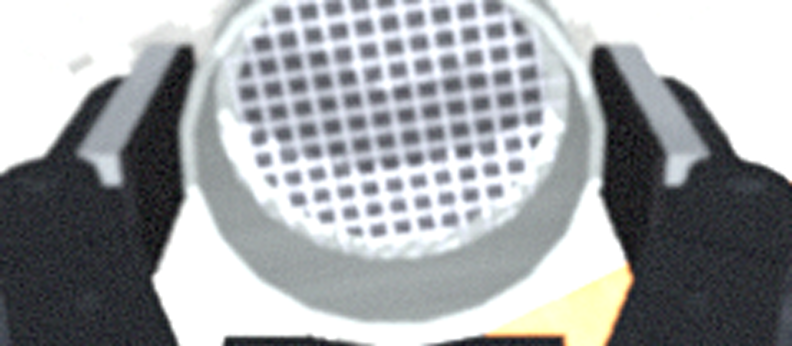

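```bash
cat >> h.py <<'E'
def wcal(pos,rot):
    # wrist calibration for a given tool pose, via the fixed tool->camera transform of the present moment
    s=r.observe();c=dict(r.calibration("wrist"))
    T=np.eye(4);T[:3,:3]=Ro.from_euler("xyz",s["tool_rot"],degrees=True).as_matrix();T[:3,3]=s["eef_pos"]
    C=np.eye(4);C[:3,:3]=cv2.Rodrigues(np.array(c["rvec"],float))[0];C[:3,3]=c["tvec"]
    X=C@T
    N=np.eye(4);N[:3,:3]=Ro.from_euler("xyz",rot,degrees=True).as_matrix();N[:3,3]=pos
    D=X@np.linalg.inv(N);c["rvec"]=cv2.Rodrigues(D[:3,:3])[0].ravel();c["tvec"]=D[:3,3];return c
E
python3 - <<'E'
from h import *
np.set_printoptions(precision=4,suppress=True)
a=cv2.imread("pics/w1.png");c=wcal([.4408,.0977,.2613],[-180,0,103.4])
g=cv2.cvtColor(a,cv2.COLOR_BGR2GRAY)
h=cv2.HoughCircles(cv2.GaussianBlur(g[210:310,240:340],(3,3),0),cv2.HOUGH_GRADIENT_ALT,1,10,param1=100,param2=.5,minRadius=18,maxRadius=40)
print(h)
for q in (h[0] if h is not None else []):print(plane(c,(q[0]+240,q[1]+210),.086),plane(c,(q[0]+240,q[1]+210),.068))
cv2.imwrite("pics/w1z.png",cv2.resize(a[150:310,220:450],None,fx=3.4,fy=3.4,interpolation=cv2.INTER_CUBIC))
E
```

```text
[[[51.     45.     23.6336]]]
[0.5044 0.0033 0.086 ] [ 0.5089 -0.0058  0.068 ]
```

View pics/w1z.png

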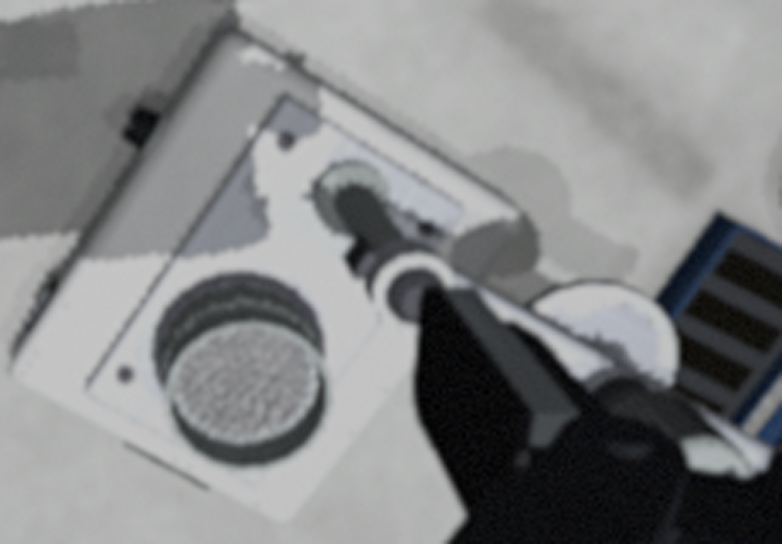

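Run:
```python
from h import *
np.set_printoptions(precision=4,suppress=True)
c=wcal([.4408,.0977,.2613],[-180,0,103.4])
for v in(318,467):
    u,vv=220+(247+.5)/3.4-.5,150+(v+.5)/3.4-.5; print(u,vv,plane(c,(u,vv),.086))
for u in(165,328):
    uu,vv=220+(u+.5)/3.4-.5,150+(392.5)/3.4-.5; print(uu,vv,plane(c,(uu,vv),.086))
shift([.4843,-.3306,.16],72)
```

```text
292.29411764705884 243.1764705882353 [0.5017 0.0194 0.086 ]
292.29411764705884 287.0 [ 0.5183 -0.0412  0.086 ]
268.1764705882353 264.94117647058823 [ 0.4799 -0.017   0.086 ]
316.11764705882354 264.94117647058823 [ 0.5393 -0.003   0.086 ]
to [ 0.4843 -0.3306  0.16  ] shift [-0.0005  0.0005 -0.1524] turn -0.2153
```

Emit:
drive_tool(targets=[[[0,0,-0.02],0,0.05],[[0,0,-0.06],0,0.05],[[0,0,-0.11],-0.1,0.05],[[0,0,-0.14],-0.2,0.05],[[0,0,-0.14],-0.21,0.05]])

```text
time_s: 4.72
eef_pos: [0.4853, -0.3312, 0.1514]
tool_rot: [179.6, 0.2, 71.7]
ft_force: [0.3, -0.9, -1.8]
finger_gap: 0.738
```

Run:
```python
from h import *
s=r.observe();print(s["ft_force"],s["finger_gap"])
shift([.510,-.0095,.13],72)
```

```text
[ 0.26778482 -0.87040616 -1.81765295] 0.7383502645304941
to [ 0.51   -0.0095  0.13  ] shift [ 0.3133 -0.0776  0.0196] turn -0.0049
```

Emit:
drive_tool(targets=[[[0.04,-0.01,0.0],0,0.05],[[0.09,-0.022,0.0],0,0.05],[[0.14,-0.035,0.0],0,0.05],[[0.19,-0.047,0.0],0,0.05],[[0.24,-0.06,0.005],0,0.05],[[0.285,-0.07,0.012],-0.005,0.05],[[0.313,-0.0775,0.0195],-0.005,0.05],[[0.313,-0.0775,0.0195],-0.005,0.05],[[0.313,-0.0775,0.0195],-0.005,0.05]])

```text
time_s: 5.85
eef_pos: [0.5097, -0.0107, 0.13]
tool_rot: [179.6, 0.3, 71.9]
ft_force: [0.1, -0.1, -1.3]
finger_gap: 0.742
```

Run:
```python
from h import *
s=r.observe();print(s["ft_force"],s["finger_gap"])
cv2.imwrite("pics/w5.png",r.camera("wrist"))
a=r.camera("top");cv2.imwrite("pics/t5.png",cv2.resize(a[150:250,190:330],None,fx=5,fy=5,interpolation=cv2.INTER_CUBIC))
```

```text
[ 0.14698189 -0.11555256 -1.26536156] 0.741885824255345
```

View pics/w5.png

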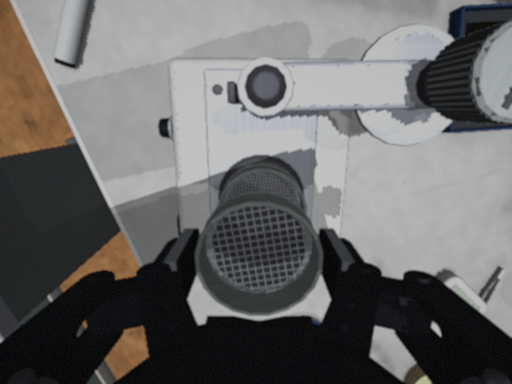

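View pics/t5.png

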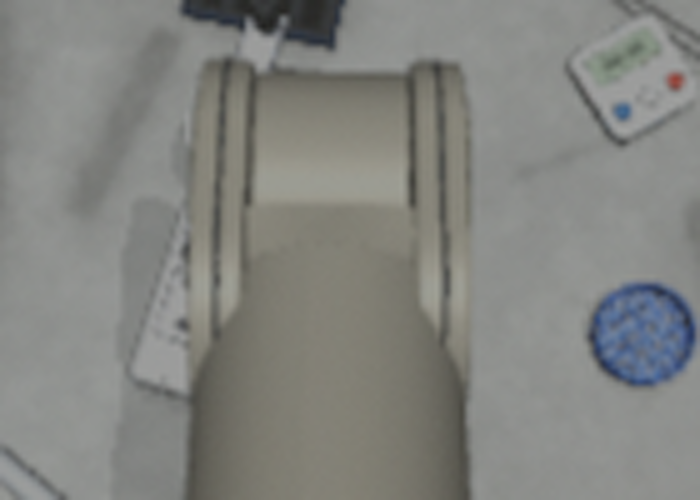

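Run:
```python
from h import *
a=cv2.imread("pics/w5.png")
a=cv2.convertScaleAbs(a,alpha=1.6)
cv2.imwrite("pics/w5z.png",cv2.resize(a[145:325,185:335],None,fx=4,fy=3.3,interpolation=cv2.INTER_CUBIC))
```

```text
(no output)
```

View pics/w5z.png

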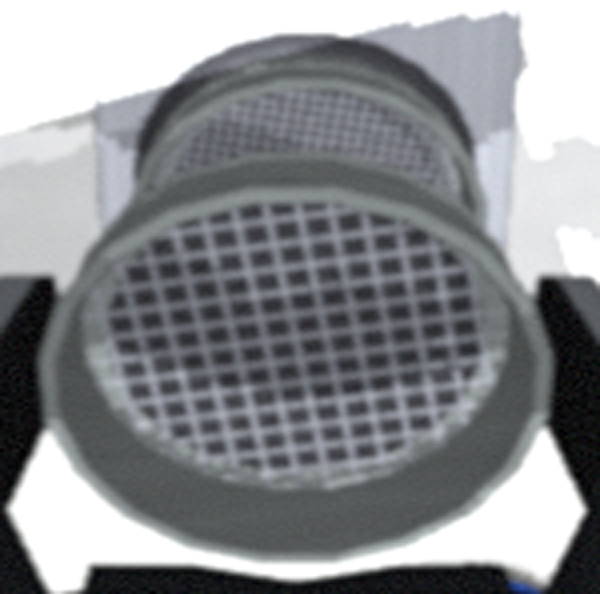

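Run:
```python
from h import *
np.set_printoptions(precision=4,suppress=True)
s=r.observe();c=r.calibration("wrist");T=Ro.from_euler("xyz",s["tool_rot"],degrees=True).as_matrix()
t=lambda uv,z:T.T@(plane(c,uv,z)-s["eef_pos"])
print(s["eef_pos"])
print("low near",t((263.8,166.2),.086),"held near",t((259.3,201.7),.1494),"held far",t((259.3,315.3),.1494))
print("held L",t((194.9,258),.1494),t((322.9,258),.1494))
print("low R",t((306.4,200),.086),"low L",t((219.5,200),.086))
```

```text
[ 0.5099 -0.011   0.1302]
low near [0.0317 0.0025 0.0441] held near [ 0.0271 -0.0006 -0.0193] held far [-0.0355 -0.0006 -0.019 ]
held L [-0.0018 -0.0321 -0.0194] [-0.0021  0.0306 -0.0189]
low R [0.0077 0.0324 0.0445] low L [ 0.0078 -0.0282  0.044 ]
```

Emit:
drive_tool(targets=[[[0.003,0.0025,0.01],0,0.05],[[0.003,0.0025,0.02],0,0.05],[[0.003,0.0025,0.03],0,0.05],[[0.003,0.0025,0.031],0,0.05],[[0.003,0.0025,0.031],0,0.05]])

```text
time_s: 6.58
eef_pos: [0.5134, -0.0093, 0.0992]
tool_rot: [179.6, 0.2, 71.9]
ft_force: [0.3, 0.7, -1.0]
finger_gap: 0.735
```

Run:
```python
from h import *
s=r.observe();print(s["eef_pos"],s["ft_force"],s["finger_gap"])
a=r.camera("wrist");cv2.imwrite("pics/w6.png",a)
a=cv2.convertScaleAbs(a,alpha=1.6)
cv2.imwrite("pics/w6z.png",cv2.resize(a[145:325,185:335],None,fx=4,fy=3.3,interpolation=cv2.INTER_CUBIC))
```

```text
[ 0.51340596 -0.00928578  0.09918681] [ 0.31830775  0.66069945 -0.9690137 ] 0.7353717918348992
```

View pics/w6z.png

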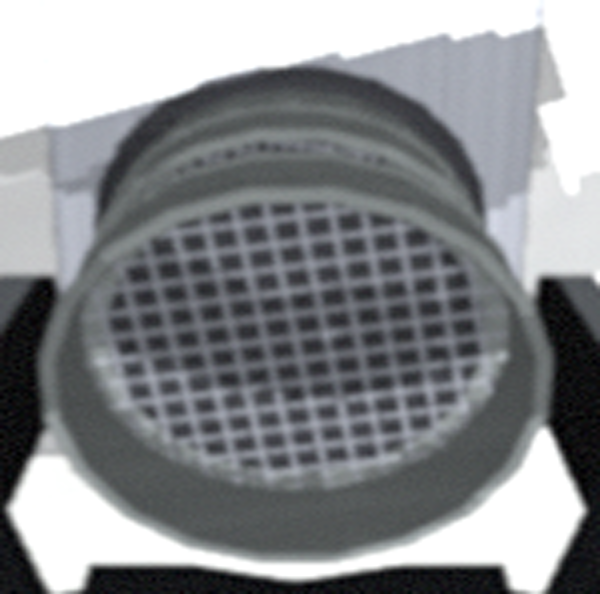

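Run:
```python
from h import *
a=cv2.imread("pics/w6.png")[155:225,200:320]
a=cv2.createCLAHE(3,(2,2)).apply(cv2.cvtColor(a,cv2.COLOR_BGR2GRAY))
cv2.imwrite("pics/w6y.png",cv2.resize(a,None,fx=6.5,fy=8,interpolation=cv2.INTER_CUBIC))
```

```text
(no output)
```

View pics/w6y.png

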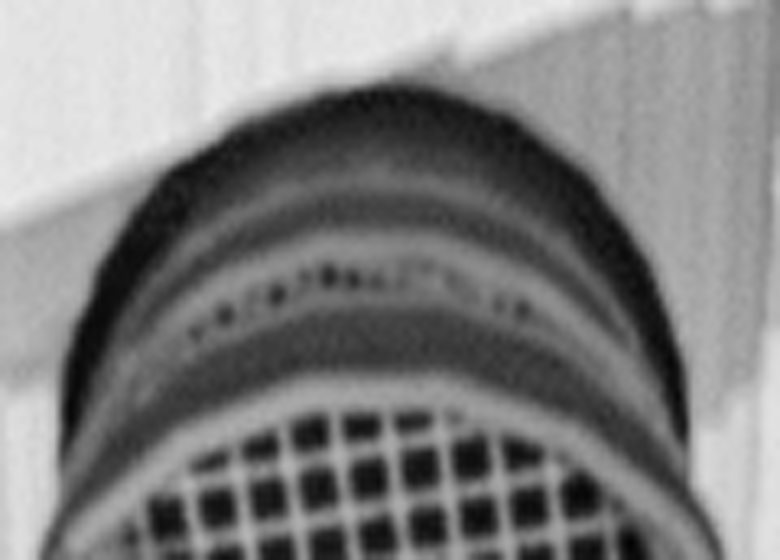

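Run:
```python
from h import *
np.set_printoptions(precision=4,suppress=True)
s=r.observe();c=r.calibration("wrist");T=Ro.from_euler("xyz",s["tool_rot"],degrees=True).as_matrix()
t=lambda uv,z:T.T@(plane(c,uv,z)-s["eef_pos"])
z0=s["eef_pos"][2]-.0076;print(s["eef_pos"])
print("low near",t((259.2,183.7),.086),"held near",t((259.3,201.7),z0+.027),"held wallbottom near",t((259.3,193.1),z0+.007))
# chord of lower rim at given v, symmetric apex
for y,xl,xr in((330,130,640),):
    print(t((200+xl/6.5,155+y/8),.086),t((200+xr/6.5,155+y/8),.086))
```

```text
[ 0.5135 -0.0092  0.0994]
low near [ 0.0274 -0.0006  0.0133] held near [ 0.0272 -0.0006 -0.0195] held wallbottom near [ 0.0255 -0.0006  0.0005]
[ 0.0199 -0.0233  0.0131] [0.0198 0.0222 0.0135]
```

Emit:
drive_tool(targets=[[[0.0005,0,0.003],0,0.05],[[0.0005,0,0.005],0,0.05],[[0.0005,0,0.007],0,0.05],[[0.0005,0,0.0085],0,0.05]])

```text
time_s: 7.12
eef_pos: [0.5137, -0.0088, 0.0908]
tool_rot: [179.5, 0.2, 71.9]
ft_force: [0.1, 0.2, -1.2]
finger_gap: 0.739
```

Emit:
drive_tool(targets=[[[0,0,0.0015],0,0.05],[[0,0,0.003],0,0.05],[[0,0,0.004],0,0.05],[[0,0,0.0045],0,0.05]])

```text
time_s: 7.62
eef_pos: [0.5138, -0.0088, 0.0866]
tool_rot: [179.6, 0.2, 71.9]
ft_force: [-2.8, 0.3, 8.8]
finger_gap: 0.738
```

Emit:
drive_tool(targets=[[[0,0,0.001],0,0.05],[[0,0,0.001],0,0.07],[[0,0,0.0],0,0.085],[[0,0,0.0],0,0.085],[[0,0,0],0,0.085],[[0,0,-0.03],0,0.085],[[0,0,-0.06],0,0.085],[[0,0,-0.08],0,0.085],[[0,0,-0.08],0,0.085]])

```text
time_s: 8.75
eef_pos: [0.5141, -0.0082, 0.1678]
tool_rot: [179.4, 0.1, 71.9]
ft_force: [-0.3, 0.1, -0.2]
finger_gap: 0.993
```

Run:
```python
from h import *
s=r.observe();print(s["eef_pos"],s["joint_positions"].round(1),s["finger_gap"])
a=r.camera("wrist");cv2.imwrite("pics/w7.png",a)
a=r.camera("scene");cv2.imwrite("pics/s7.png",cv2.resize(a[150:280,190:330],None,fx=5,fy=4.5,interpolation=cv2.INTER_CUBIC))
```

```text
[ 0.51413481 -0.00822331  0.16775897] [-37.8   7.6  36.3 107.2  -4.6  66.2 -18. ] 0.9933283218597246
```

View pics/w7.png

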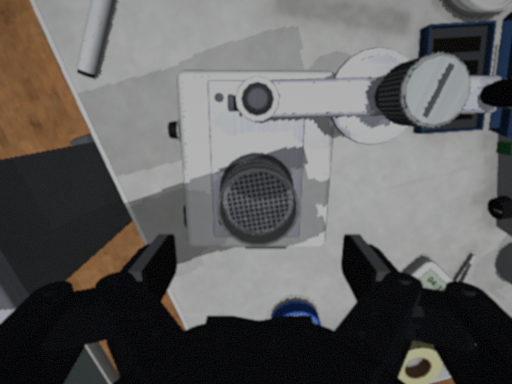

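View pics/s7.png

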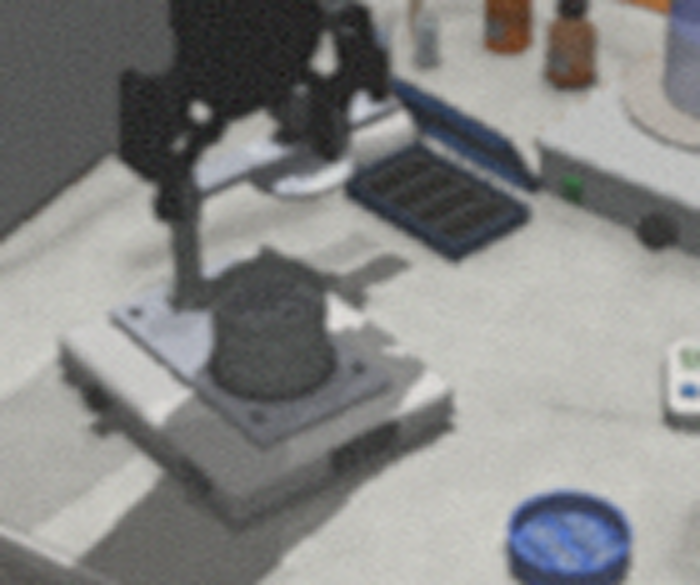

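Run:
```python
from h import *
np.set_printoptions(precision=4,suppress=True)
s=r.observe();c=r.calibration("wrist")
print("post",plane(c,(257,98),.146))
for z in(.1775,.181):print("head",plane(c,(440,89),z))
print("stack rim",plane(c,(257,200),.106))
a=cv2.imread("pics/w7.png");a=cv2.convertScaleAbs(a,alpha=1.3)
cv2.imwrite("pics/w7z.png",cv2.resize(a[40:260,200:512],None,fx=2.55,fy=2.55,interpolation=cv2.INTER_CUBIC))
```

```text
post [0.5345 0.0629 0.146 ]
head [0.6129 0.0403 0.1775]
head [0.6107 0.0408 0.181 ]
stack rim [ 0.5121 -0.0053  0.106 ]
```

View pics/w7z.png

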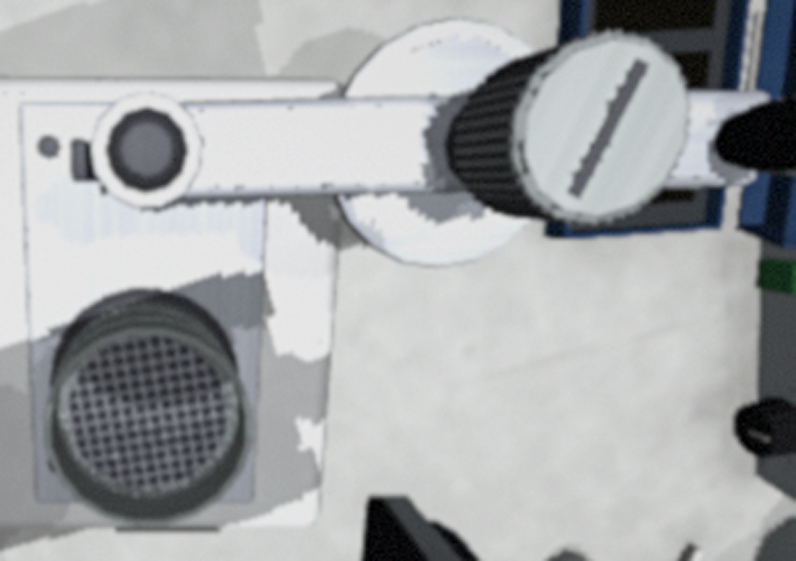

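Run:
```python
from h import *
shift([.669,.0235,.23],163.5)
```

```text
to [0.669  0.0235 0.23  ] shift [ 0.0785  0.1389 -0.0634] turn -1.5991
```

Emit:
drive_tool(targets=[[[0,0,-0.045],-0.17,0.06],[[0.01,0.02,-0.062],-0.35,0.06],[[0.03,0.05,-0.062],-0.53,0.06],[[0.05,0.08,-0.062],-0.71,0.06],[[0.065,0.11,-0.062],-0.89,0.06],[[0.078,0.139,-0.062],-1.07,0.06],[[0.0785,0.139,-0.062],-1.25,0.06],[[0.0785,0.139,-0.062],-1.43,0.06],[[0.0785,0.139,-0.062],-1.6,0.06],[[0.0785,0.139,-0.062],-1.6,0.06]])

```text
time_s: 10.1
eef_pos: [0.6687, 0.0234, 0.2271]
tool_rot: [-179.7, 0.3, 163.5]
ft_force: [-0.4, -0.2, -0.3]
finger_gap: 0.701
```

Run:
```python
from h import *
s=r.observe();print(s["eef_pos"],s["joint_positions"].round(1),s["finger_gap"])
a=r.camera("wrist");cv2.imwrite("pics/w8.png",a)
shift([.669,.0235,.147],163.5)
```

```text
[0.66874766 0.02336538 0.22706921] [-23.2  25.6  24.2  78.  -10.   78.4  74.3] 0.7013673014886583
to [0.669  0.0235 0.147 ] shift [0.0003 0.0005 0.0803] turn -0.0029
```

View pics/w8.png

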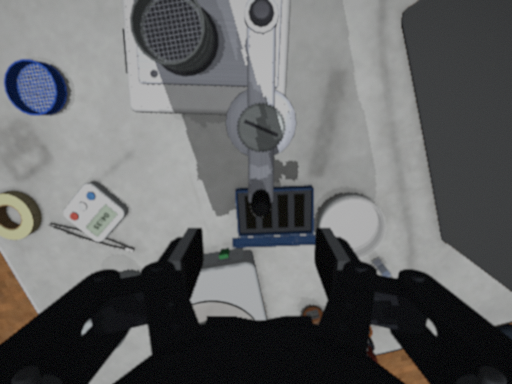

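Run:
```python
from h import *
np.set_printoptions(precision=4,suppress=True)
c=r.calibration("wrist")
a=cv2.imread("pics/w8.png");a=cv2.convertScaleAbs(a,alpha=1.6)
cv2.imwrite("pics/w8z.png",cv2.resize(a[80:260,200:320],None,fx=4,fy=3.3,interpolation=cv2.INTER_CUBIC))
print(plane(c,(261,206),.172),"head",plane(c,(260.5,128),.1805),"post",plane(c,(261,13),.146))
```

```text
[0.6677 0.0241 0.172 ] head [0.6127 0.0401 0.1805] post [0.5383 0.0627 0.146 ]
```

View pics/w8z.png

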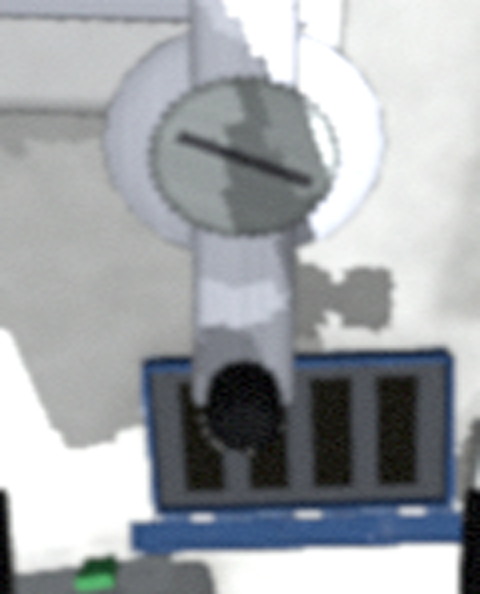

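Emit:
drive_tool(targets=[[[0,0.0005,0.02],0,0.05],[[0,0.0005,0.04],0,0.05],[[0,0.0005,0.06],0,0.05],[[0,0.0005,0.075],0,0.05],[[0,0.0005,0.08],0,0.04],[[0,0.0005,0.08],0,0.024],[[0,0.0005,0.08],0,0.024],[[0,0.0005,0.08],0,0.024]], grip_force=20)

```text
time_s: 11.15
eef_pos: [0.6696, 0.0234, 0.148]
tool_rot: [-179.8, 0.4, 163.3]
ft_force: [-0.3, 0.3, 0.1]
finger_gap: 0.281
```

Run:
```python
from h import *
s=r.observe();print(s["eef_pos"],s["ft_force"],s["finger_gap"])
a=r.camera("wrist");cv2.imwrite("pics/w9.png",a)
```

```text
[0.66961173 0.02335954 0.14802454] [-0.2599004   0.26039988  0.0866476 ] 0.2813368325572362
```

View pics/w9.png

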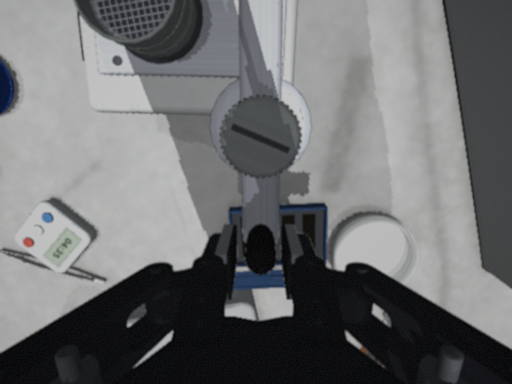

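Emit:
drive_tool(targets=[[[0.001,-0.0146,0],0.105,0.024],[[0.0036,-0.0315,0],0.227,0.024],[[0.0093,-0.0502,0],0.367,0.024],[[0.0176,-0.0679,0],0.506,0.024],[[0.0282,-0.0843,0],0.646,0.024],[[0.041,-0.099,0],0.785,0.024],[[0.0505,-0.1076,0],0.873,0.024],[[0.0557,-0.1118,0],0.925,0.024]])

```text
time_s: 12.2
eef_pos: [0.584, -0.0679, 0.1484]
tool_rot: [179.8, 0.4, 110.2]
ft_force: [1.5, 0.2, -0.9]
finger_gap: 0.277
```

Run:
```python
from h import *
s=r.observe();print(s["eef_pos"],s["ft_force"],s["finger_gap"],s["joint_positions"].round(1))
a=r.camera("wrist");cv2.imwrite("pics/w10.png",a)
P=np.array([.5355,.063]);d=s["eef_pos"][:2]-P;print(np.hypot(*d),np.rad2deg(np.arctan2(d[1],d[0])))
```

```text
[ 0.58396997 -0.06789538  0.14844856] [ 1.45369801  0.20321517 -0.92541348] 0.2765871324685884 [-27.3  19.7  35.9  97.6 -12.2  66.3  32. ]
0.13958129664239596 -69.68063501081323
```

View pics/w10.png

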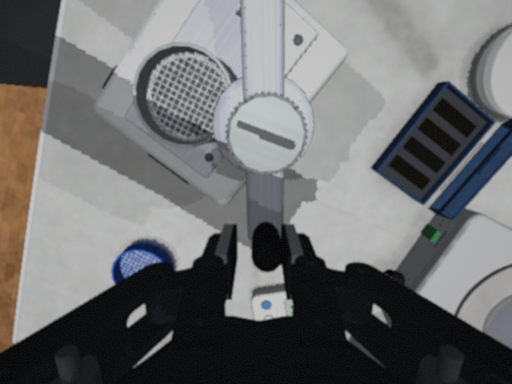

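Emit:
drive_tool(targets=[[[0.001,-0.0171,0],0.122,0.024],[[0.0042,-0.0339,0],0.244,0.024],[[0.0093,-0.0502,0],0.367,0.024],[[0.0153,-0.0636,0],0.471,0.024],[[0.0213,-0.0742,0],0.559,0.024],[[0.0253,-0.0803,0],0.611,0.024]])

```text
time_s: 13.0
eef_pos: [0.4996, -0.0719, 0.1485]
tool_rot: [179.5, 0.2, 75.0]
ft_force: [1.2, -0.1, -0.9]
finger_gap: 0.282
```

Run:
```python
from h import *
s=r.observe();print(s["eef_pos"],s["ft_force"],s["finger_gap"],s["joint_positions"].round(1))
a=r.camera("wrist");cv2.imwrite("pics/w11.png",a)
P=np.array([.5355,.063]);d=s["eef_pos"][:2]-P;print(np.hypot(*d),np.rad2deg(np.arctan2(d[1],d[0])))
```

```text
[ 0.49956788 -0.07194375  0.14852468] [ 1.2381542  -0.134449   -0.90687336] 0.28216949746054976 [-36.5   8.   42.7 110.   -5.8  63.8  -6.5]
0.139645744731185 -104.91045485510047
```

View pics/w11.png

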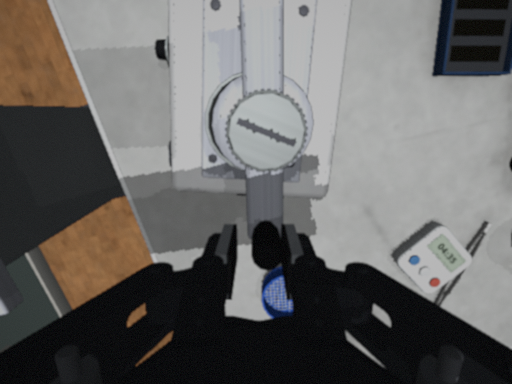

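Emit:
drive_tool(targets=[[[0,-0.002,0],0.015,0.024],[[0.0001,-0.004,0],0.03,0.024],[[0.0002,-0.006,0],0.045,0.024]])

```text
time_s: 13.42
eef_pos: [0.4934, -0.0701, 0.1485]
tool_rot: [179.5, 0.2, 72.2]
ft_force: [1.7, -0.1, 0.8]
finger_gap: 0.282
```

Emit:
drive_tool(targets=[[[0,-0.0015,0],0.01,0.024],[[0.0001,-0.003,0],0.02,0.024]])

```text
time_s: 13.68
eef_pos: [0.4906, -0.0691, 0.1485]
tool_rot: [179.5, 0.2, 71.0]
ft_force: [1.7, -0.2, 0.3]
finger_gap: 0.282
```

Emit:
drive_tool(targets=[[[0,-0.0015,0],0.01,0.024],[[0.0001,-0.003,0],0.02,0.024]])

```text
time_s: 13.92
eef_pos: [0.4887, -0.0683, 0.1487]
tool_rot: [179.4, 0.1, 69.9]
ft_force: [11.2, -3.0, -5.7]
finger_gap: 0.28
```

Emit:
drive_tool(targets=[[[0,-0.0015,0],0.01,0.024],[[0.0001,-0.003,0],0.02,0.024]])

```text
time_s: 14.18
eef_pos: [0.4885, -0.0681, 0.1491]
tool_rot: [179.0, 0.1, 68.7]
ft_force: [21.6, -5.7, -15.4]
finger_gap: 0.282
```

Emit:
drive_tool(targets=[[[0,0.0035,0.001],0,0.024],[[0,0.0035,0.001],0,0.05],[[0,0.0035,0.0],0,0.05],[[0,0.0035,-0.02],0,0.05],[[0,0.0035,-0.05],0,0.05],[[0,0.0035,-0.08],0,0.05],[[0,0.0035,-0.08],0,0.05]])

```text
time_s: 15.05
eef_pos: [0.4914, -0.0688, 0.2311]
tool_rot: [178.8, -0.0, 68.7]
ft_force: [0.4, -0.3, -0.7]
finger_gap: 0.583
```

Run:
```python
from h import *
s=r.observe();print(s["eef_pos"],s["ft_force"],s["finger_gap"],s["joint_positions"].round(1))
a=r.camera("wrist");cv2.imwrite("pics/w12.png",a)
c=r.calibration("wrist")
cv2.imwrite("pics/w12z.png",cv2.resize(a[40:240,180:340],None,fx=3.5,fy=3,interpolation=cv2.INTER_CUBIC))
```

```text
[ 0.49136066 -0.06875575  0.23114336] [ 0.37168378 -0.33363169 -0.68559339] 0.5831754344440735 [-39.5   0.2  42.7 105.5   0.2  73.2 -18.2]
```

View pics/w12.png

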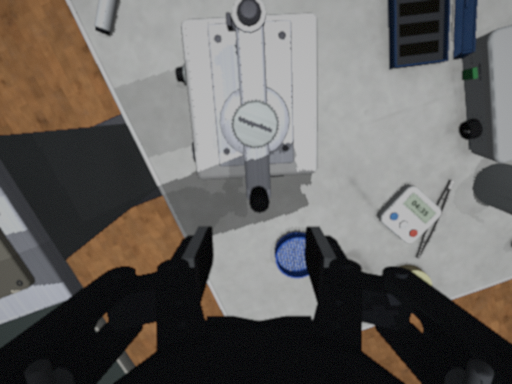

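View pics/w12z.png

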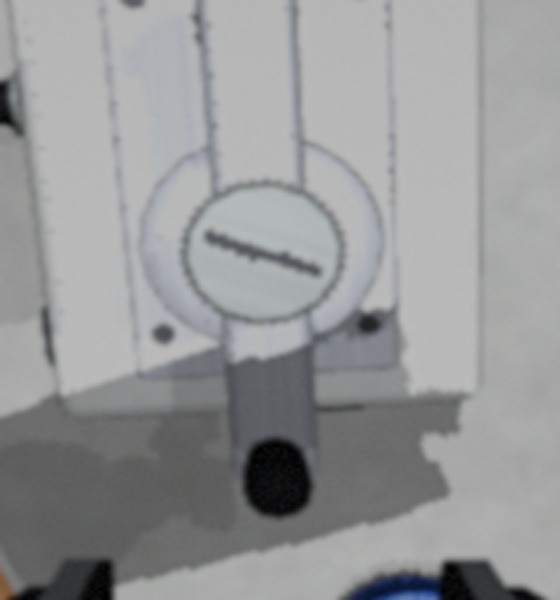

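Run:
```python
from h import *
np.set_printoptions(precision=4,suppress=True)
c=r.calibration("wrist")
print(plane(c,(255.7,123.3),.1802),"handle",plane(c,(180+277/3.5,40+478/3),.172),"post",plane(c,(247.5,12),.146))
shift([.511,-.013,.215],155)
```

```text
[ 0.5106 -0.0124  0.1802] handle [ 0.4926 -0.0652  0.172 ] post [0.5335 0.0609 0.146 ]
to [ 0.511 -0.013  0.215] shift [ 0.0592 -0.0016  0.0147] turn -1.5068
```

Emit:
drive_tool(targets=[[[0.02,0,0],-0.17,0.05],[[0.045,-0.0016,0.005],-0.35,0.05],[[0.059,-0.0016,0.01],-0.53,0.05],[[0.059,-0.0016,0.01],-0.71,0.05],[[0.059,-0.0016,0.01],-0.89,0.05],[[0.059,-0.0016,0.01],-1.07,0.05],[[0.059,-0.0016,0.01],-1.25,0.05],[[0.059,-0.0016,0.01],-1.43,0.05],[[0.059,-0.0016,0.01],-1.5,0.05],[[0.059,-0.0016,0.01],-1.5,0.05]])

```text
time_s: 16.35
eef_pos: [0.5102, -0.0132, 0.2187]
tool_rot: [-180.0, 1.0, 154.6]
ft_force: [-1.0, 0.1, 0.3]
finger_gap: 0.583
```

Run:
```python
from h import *
np.set_printoptions(precision=4,suppress=True)
s=r.observe();print(s["eef_pos"],s["tool_rot"],s["joint_positions"].round(1))
a=r.camera("wrist");cv2.imwrite("pics/w13.png",a)
cv2.imwrite("pics/w13z.png",cv2.resize(a[120:320,180:340],None,fx=3.5,fy=3,interpolation=cv2.INTER_CUBIC))
```

```text
[ 0.5102 -0.0132  0.2187] [-179.9859    0.9775  154.5783] [-39.6   3.7  37.5 104.3  -1.9  71.9  63. ]
```

View pics/w13z.png

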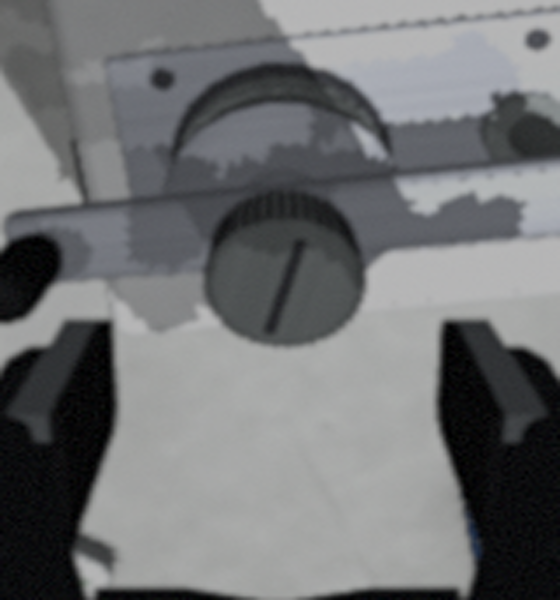

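Run:
```python
from h import *
np.set_printoptions(precision=4,suppress=True)
s=r.observe();c=r.calibration("wrist")
p=plane(c,(261.1,213.7),.1802);print(p)
T=Ro.from_euler("xyz",s["tool_rot"],degrees=True).as_matrix();print(T.T@(p-s["eef_pos"]))
print(proj(c,[.5106,-.0128,.1802]))
shift([.5106,-.0128,.159],154.6)
```

```text
[ 0.5097 -0.0124  0.1802]
[0.0015 0.0005 0.0386]
[261.1208 215.0026]
to [ 0.5106 -0.0128  0.159 ] shift [0.0009 0.0005 0.0598] turn -0.0016
```

Emit:
drive_tool(targets=[[[0.001,0.0005,0.015],0,0.05],[[0.001,0.0005,0.03],0,0.05],[[0.001,0.0005,0.045],0,0.05],[[0.001,0.0005,0.056],0,0.05],[[0.001,0.0005,0.06],0,0.05],[[0.001,0.0005,0.06],0,0.04],[[0.001,0.0005,0.06],0,0.025],[[0.001,0.0005,0.06],0,0.025],[[0.001,0.0005,0.06],0,0.025]], grip_force=30)

```text
time_s: 17.52
eef_pos: [0.5112, -0.0122, 0.1595]
tool_rot: [179.9, 1.0, 154.5]
ft_force: [0.2, 3.6, 5.4]
finger_gap: 0.362
```

Run:
```python
from h import *
np.set_printoptions(precision=3,suppress=True)
s=r.observe();print(s["eef_pos"],s["tool_rot"],s["ft_force"],s["wrist_torque"],s["finger_gap"])
a=r.camera("wrist");cv2.imwrite("pics/w14.png",a)
```

```text
[ 0.511 -0.012  0.16 ] [179.924   1.046 154.535] [0.211 3.587 5.389] [ 0.789 -0.191  0.025] 0.36245744843989397
```

View pics/w14.png

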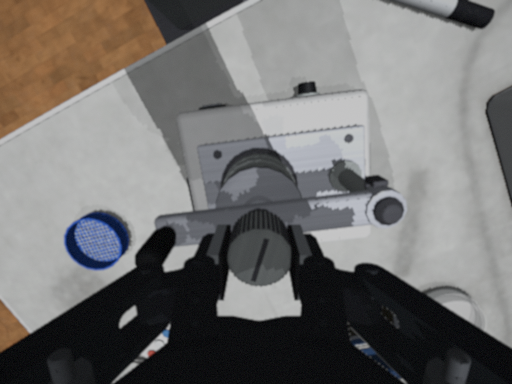

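Emit:
drive_tool(targets=[[[0,0.0003,0.0001],0.12,0.025],[[0,0.0003,0.0002],0.25,0.025],[[0,0.0003,0.0004],0.38,0.025],[[0,0.0003,0.0005],0.51,0.025],[[0,0.0003,0.0006],0.64,0.025],[[0,0.0003,0.0007],0.77,0.025],[[0,0.0003,0.0009],0.9,0.025],[[0,0.0003,0.001],1.03,0.025],[[0,0.0003,0.0011],1.16,0.025],[[0,0.0003,0.0012],1.25,0.025]])

```text
time_s: 18.82
eef_pos: [0.5114, -0.0117, 0.1584]
tool_rot: [179.0, 0.2, 82.7]
ft_force: [1.6, 2.9, 2.7]
finger_gap: 0.361
```

Run:
```python
from h import *
np.set_printoptions(precision=3,suppress=True)
s=r.observe();print(s["eef_pos"],s["tool_rot"],s["ft_force"],s["wrist_torque"],s["finger_gap"],s["joint_positions"].round(1))
a=r.camera("wrist");cv2.imwrite("pics/w15.png",a)
```

```text
[ 0.511 -0.012  0.158] [178.969   0.237  82.737] [1.624 2.853 2.721] [0.74  0.05  0.072] 0.3606112628524979 [-44.5   8.   44.  108.9  -5.7  64.5  -5.7]
```

View pics/w15.png

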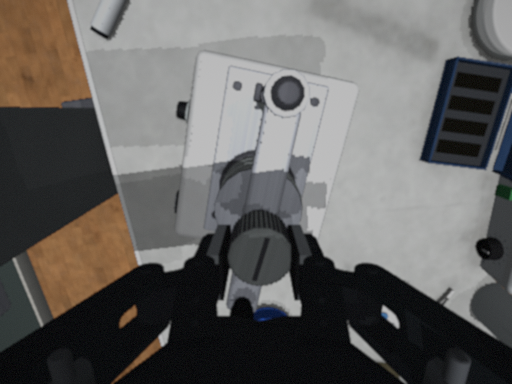

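Emit:
drive_tool(targets=[[[0,0,0.0001],0.12,0.025],[[0,0,0.0002],0.24,0.025],[[0,0,0.0003],0.36,0.025],[[0,0,0.0005],0.48,0.025],[[0,0,0.0006],0.58,0.025],[[0,0,0.0006],0.65,0.025]])

```text
time_s: 19.62
eef_pos: [0.5119, -0.0115, 0.1579]
tool_rot: [179.0, -0.5, 45.2]
ft_force: [4.8, 2.1, -0.8]
finger_gap: 0.363
```

```bash
cat > st.py <<'E'
from h import *
np.set_printoptions(precision=3,suppress=True)
s=r.observe();print(s["time_s"],s["eef_pos"],s["tool_rot"],"F",s["ft_force"],"T",s["wrist_torque"],s["finger_gap"],s["joint_positions"].round(1))
E
python3 st.py
```

```text
19.625 [ 0.512 -0.012  0.158] [179.002  -0.483  45.223] F [ 4.835  2.12  -0.792] T [ 0.787 -0.592  0.094] 0.362899127344894 [-47.9   8.4  47.9 109.   -6.5  64.4 -42.4]
```

Emit:
drive_tool(targets=[[[0,0.0002,0.0001],0.08,0.025],[[0,0.0002,0.0002],0.16,0.025]])

```text
time_s: 19.88
eef_pos: [0.5121, -0.0116, 0.1577]
tool_rot: [179.1, -0.7, 36.0]
ft_force: [3.5, 2.1, 0.4]
finger_gap: 0.359
```

```bash
python3 st.py
```

```text
19.875 [ 0.512 -0.012  0.158] [179.091  -0.654  36.004] F [3.475 2.075 0.375] T [ 0.852 -0.193  0.101] 0.35915040401571374 [-48.8   8.6  48.9 109.1  -6.8  64.4 -51.3]
```

Emit:
drive_tool(targets=[[[0,0.0,0.0001],0.08,0.025],[[0,0.0,0.0002],0.16,0.025]])

```text
time_s: 20.12
eef_pos: [0.5122, -0.0116, 0.1575]
tool_rot: [179.2, -0.8, 26.8]
ft_force: [2.5, 2.3, 1.3]
finger_gap: 0.359
```

```bash
python3 st.py
```

```text
20.125 [ 0.512 -0.012  0.157] [179.198  -0.811  26.776] F [2.502 2.329 1.272] T [ 0.656 -0.18   0.096] 0.35942264390377215 [-49.7   8.7  50.  109.1  -7.   64.3 -60.3]
```

Emit:
drive_tool(targets=[[[0,0.0,0.0001],0.08,0.025],[[0,0.0,0.0002],0.16,0.025]])

```text
time_s: 20.38
eef_pos: [0.5124, -0.0118, 0.1573]
tool_rot: [179.3, -1.0, 17.5]
ft_force: [2.2, 3.1, 1.9]
finger_gap: 0.362
```

```bash
python3 st.py
```

```text
20.375 [ 0.512 -0.012  0.157] [179.333  -0.953  17.537] F [2.182 3.116 1.86 ] T [ 0.625 -0.257  0.06 ] 0.3617711911778349 [-50.6   8.9  51.1 109.1  -7.3  64.3 -69.3]
```

Emit:
drive_tool(targets=[[[0,0.0,0.0001],0.06,0.025],[[0,0.0,0.0001],0.12,0.025]])

```text
time_s: 20.62
eef_pos: [0.5125, -0.0119, 0.1573]
tool_rot: [179.5, -1.0, 10.6]
ft_force: [2.8, 1.8, -0.1]
finger_gap: 0.358
```

```bash
python3 st.py
```

```text
20.625 [ 0.512 -0.012  0.157] [179.451  -1.039  10.632] F [ 2.807  1.751 -0.136] T [ 0.598 -0.284  0.032] 0.35812192635526063 [-51.4   9.1  52.  109.2  -7.5  64.3 -75.9]
```

Run:
```python
from h import *
a=[cv2.imread("pics/w15.png"),r.camera("wrist")];cv2.imwrite("pics/w16.png",a[1])
z=[cv2.resize(cv2.convertScaleAbs(x[200:300,210:310],alpha=1.8),None,fx=4,fy=4,interpolation=cv2.INTER_CUBIC) for x in a]
cv2.imwrite("pics/w16z.png",np.hstack(z))
```

```text
(no output)
```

View pics/w16z.png

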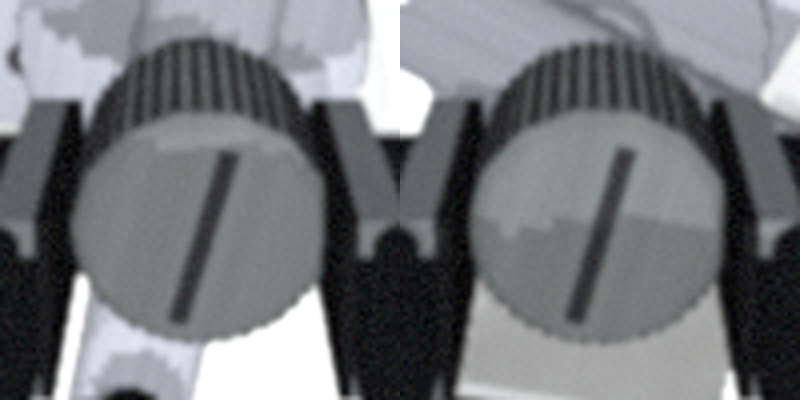

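Emit:
drive_tool(targets=[[[0,0.0,0.0001],0.05,0.025],[[0,0.0,0.0001],0.1,0.025]])

```text
time_s: 20.92
eef_pos: [0.5125, -0.0119, 0.1572]
tool_rot: [179.6, -1.1, 4.8]
ft_force: [2.2, 2.1, 0.6]
finger_gap: 0.36
```

```bash
python3 st.py
```

```text
20.925 [ 0.513 -0.012  0.157] [179.56   -1.104   4.763] F [2.158 2.073 0.617] T [ 0.644 -0.191  0.152] 0.3604751745916615 [-52.    9.2  52.8 109.2  -7.7  64.3 -81.6]
```

Emit:
drive_tool(targets=[[[0,0.0,0.0001],0.05,0.025],[[0,0.0,0.0001],0.1,0.025]])

```text
time_s: 21.18
eef_pos: [0.5126, -0.0121, 0.1571]
tool_rot: [179.7, -1.2, -0.9]
ft_force: [2.0, 1.0, 1.2]
finger_gap: 0.361
```

```bash
python3 st.py
```

```text
21.175 [ 0.513 -0.012  0.157] [179.671  -1.157  -0.935] F [2.007 1.025 1.194] T [ 0.603 -0.254  0.109] 0.36115590379402923 [-52.6   9.3  53.5 109.2  -7.9  64.3 -87.1]
```

Emit:
drive_tool(targets=[[[0,0.0,0.0001],0.05,0.025],[[0,0.0,0.0001],0.1,0.025]])

```text
time_s: 21.42
eef_pos: [0.5126, -0.0123, 0.157]
tool_rot: [179.8, -1.2, -6.6]
ft_force: [1.6, 0.7, 1.9]
finger_gap: 0.361
```

```bash
python3 st.py
```

```text
21.425 [ 0.513 -0.012  0.157] [179.762  -1.192  -6.601] F [1.567 0.685 1.87 ] T [ 0.299 -0.101  0.446] 0.36099541275805397 [-53.3   9.5  54.3 109.3  -8.1  64.2 -92.6]
```

Emit:
drive_tool(targets=[[[0,0.0,0.0],0.05,0.025],[[0,0.0,0.0],0.1,0.025]])

```text
time_s: 21.68
eef_pos: [0.5121, -0.0124, 0.1569]
tool_rot: [179.9, -1.1, -12.2]
ft_force: [-3.4, 3.1, 3.2]
finger_gap: 0.362
```

```bash
python3 st.py
```

```text
21.675 [ 0.512 -0.012  0.157] [179.858  -1.142 -12.241] F [-3.385  3.134  3.151] T [0.651 0.847 0.504] 0.3618380172150738 [-53.9   9.6  55.1 109.3  -8.3  64.3 -98. ]
```

Run:
```python
from h import *
a=[cv2.imread("pics/w16.png"),r.camera("wrist")];cv2.imwrite("pics/w17.png",a[1])
z=[cv2.resize(cv2.convertScaleAbs(x[200:300,210:310],alpha=1.8),None,fx=4,fy=4,interpolation=cv2.INTER_CUBIC) for x in a]
cv2.imwrite("pics/w17z.png",np.hstack(z))
```

```text
(no output)
```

View pics/w17z.png

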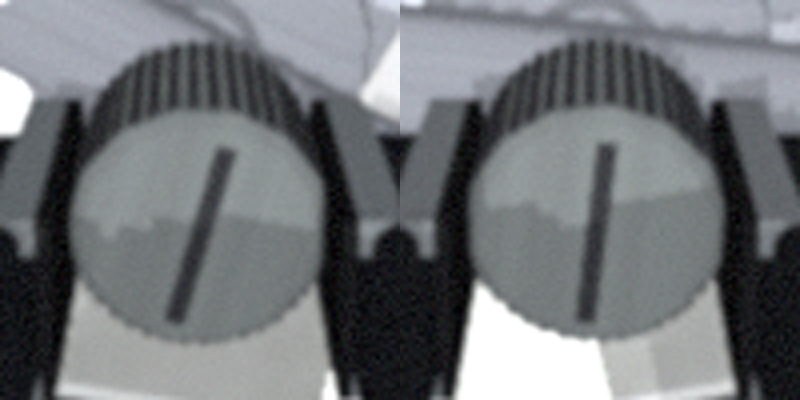

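View pics/w17.png

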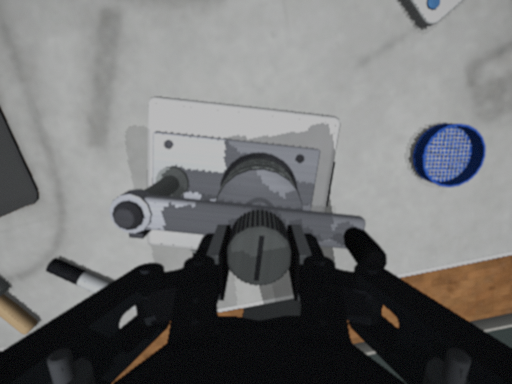

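Run:
```python
from h import *
np.set_printoptions(precision=4,suppress=True)
c=r.calibration("wrist");s=r.observe();print(s["eef_pos"],s["tool_rot"])
a=cv2.imread("pics/w17.png");z=cv2.resize(cv2.convertScaleAbs(a[150:290,110:390],alpha=1.5),None,fx=2.8,fy=2.8,interpolation=cv2.INTER_CUBIC);cv2.imwrite("pics/w17y.png",z)
# housing edge (far top edge z=.038) and arm bar direction
def d(p,q,z):
    A=plane(c,p,z);B=plane(c,q,z);return A,B,np.rad2deg(np.arctan2(*(B-A)[1::-1]))
print("bar",d((160,198),(358,217),.136)); print("housing",d((152,98),(339,118),.038))
```

```text
[ 0.5121 -0.0123  0.1569] [179.8603  -1.1294 -12.3867]
bar (array([0.5412, 0.0419, 0.136 ]), array([ 0.5029, -0.0748,  0.136 ]), np.float64(-108.17894253165025))
housing (array([0.612 , 0.0622, 0.038 ]), array([ 0.5588, -0.0987,  0.038 ]), np.float64(-108.32050733566999))
```

View pics/w17y.png

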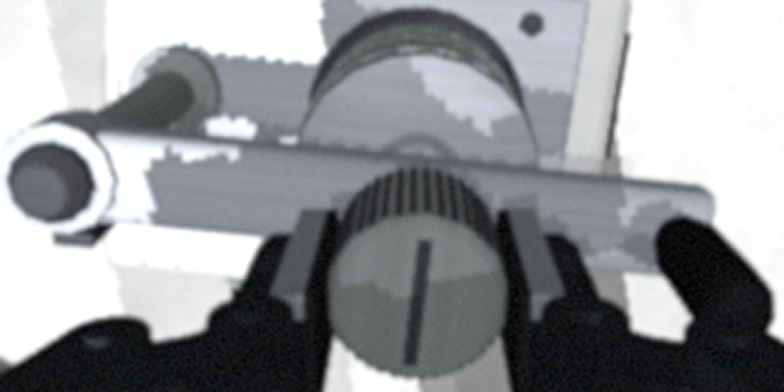

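Emit:
drive_tool(targets=[[[0,0,0.0],-0.05,0.025],[[0,0,-0.0001],-0.15,0.025],[[0,0,-0.0002],-0.25,0.025]])

```text
time_s: 22.1
eef_pos: [0.5119, -0.0123, 0.1572]
tool_rot: [179.6, -1.0, 2.3]
ft_force: [0.3, 2.9, 3.4]
finger_gap: 0.36
```

```bash
python3 st.py;python3 - <<'E'
from h import *
a=[cv2.imread("pics/w17.png"),r.camera("wrist")];cv2.imwrite("pics/w18.png",a[1])
z=[cv2.resize(cv2.convertScaleAbs(x[200:300,210:310],alpha=1.8),None,fx=4,fy=4,interpolation=cv2.INTER_CUBIC) for x in a]
cv2.imwrite("pics/w18z.png",np.hstack(z))
E
```

```text
22.1 [ 0.512 -0.012  0.157] [179.597  -1.043   2.267] F [0.303 2.909 3.385] T [ 0.757  0.213 -0.063] 0.3601598955428356 [-52.3   9.2  53.1 109.2  -7.8  64.3 -84. ]
```

View pics/w18z.png

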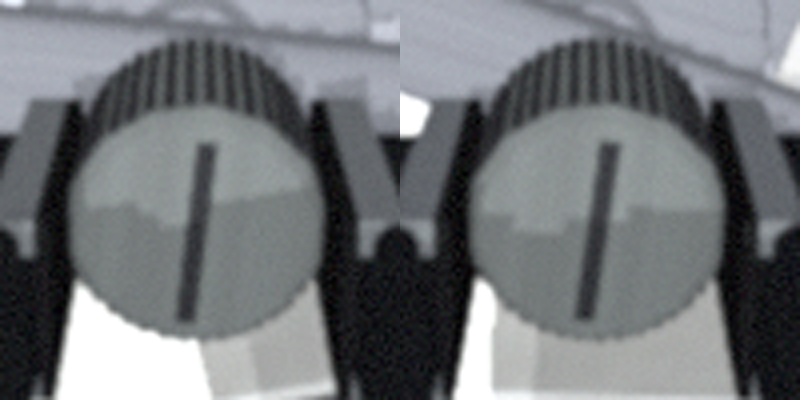

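Emit:
drive_tool(targets=[[[-0.0003,-0.0004,-0.0001],-0.1,0.025],[[-0.0003,-0.0004,-0.0002],-0.22,0.025],[[-0.0003,-0.0004,-0.0003],-0.35,0.025],[[-0.0003,-0.0004,-0.0005],-0.48,0.025],[[-0.0003,-0.0004,-0.0006],-0.61,0.025],[[-0.0003,-0.0004,-0.0007],-0.74,0.025],[[-0.0003,-0.0004,-0.0008],-0.87,0.025],[[-0.0003,-0.0004,-0.0009],-1.0,0.025],[[-0.0003,-0.0004,-0.001],-1.1,0.025],[[-0.0003,-0.0004,-0.0011],-1.2,0.025]])

```text
time_s: 23.4
eef_pos: [0.5116, -0.0122, 0.1583]
tool_rot: [178.9, 0.0, 71.5]
ft_force: [0.5, 1.9, 3.2]
finger_gap: 0.358
```

```bash
python3 st.py;python3 - <<'E'
from h import *
a=[cv2.imread("pics/w17.png"),r.camera("wrist")];cv2.imwrite("pics/w19.png",a[1])
z=[cv2.resize(cv2.convertScaleAbs(x[200:300,210:310],alpha=1.8),None,fx=4,fy=4,interpolation=cv2.INTER_CUBIC) for x in a]
cv2.imwrite("pics/w19z.png",np.hstack(z))
E
```

```text
23.4 [ 0.512 -0.012  0.158] [178.874   0.011  71.467] F [0.465 1.902 3.242] T [ 0.492  0.178 -0.047] 0.3583721431616494 [-45.3   8.   45.  109.   -5.8  64.4 -16.7]
```

View pics/w19z.png

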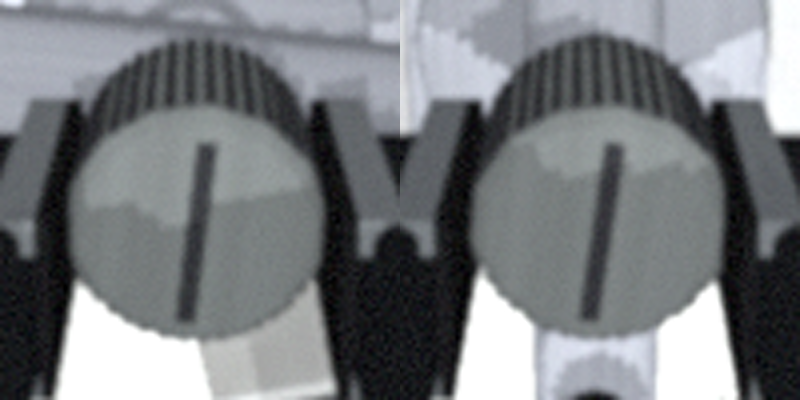

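View pics/w19.png

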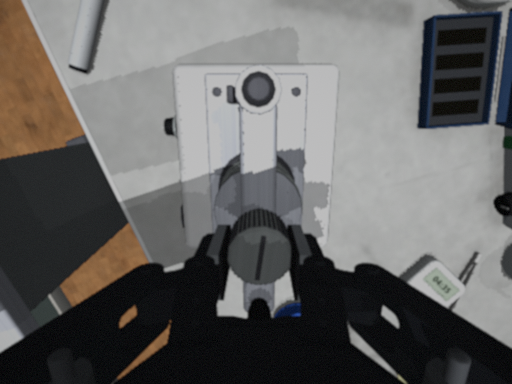

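```bash
cat > slot.py <<'E'
from h import *
# (picture, tool pos, tool rot)
L=[("w15",[.5114,-.0117,.1584],[178.969,.237,82.737]),("w16",[.5125,-.0119,.1573],[179.451,-1.039,10.632]),("w17",[.5121,-.0124,.1569],[179.858,-1.142,-12.241]),
("w18",[.5119,-.0123,.1572],[179.597,-1.043,2.267]),("w19",[.5116,-.0122,.1583],[178.874,.011,71.467])]
import sys
if len(sys.argv)>1:
    s=r.observe();cv2.imwrite("pics/%s.png"%sys.argv[1],r.camera("wrist"));L.append((sys.argv[1],s["eef_pos"],s["tool_rot"]))
for n,p,ro in L:
    g=cv2.cvtColor(cv2.imread(f"pics/{n}.png"),cv2.COLOR_BGR2GRAY)[230:286,235:285]
    b=cv2.subtract(cv2.medianBlur(g,21),g)
    m=(b>18).astype(np.uint8)
    k,lab,st,ce=cv2.connectedComponentsWithStats(m)
    i=min(range(1,k),key=lambda i:np.hypot(*(ce[i]-[26,28]))-.3*st[i,4])
    v,u=np.nonzero(lab==i);w=b[v,u].astype(float)
    c=wcal(p,ro);W=np.array([plane(c,(x+235,y+230),p[2]+.0195)[:2] for x,y in zip(u,v)])
    mu=np.average(W,axis=0,weights=w);e,V=np.linalg.eigh(np.cov((W-mu).T,aweights=w));d=V[:,1]
    an=np.rad2deg(np.arctan2(d[1],d[0]))%180
    print(n,len(u),"slot world deg",round(an,2),"yaw",round(ro[2],2),"rel",round((an-ro[2])%180,2),"len",round(np.sqrt(e[1]*12)*1e3,1))
E
python3 slot.py
```

```text
w15 212 slot world deg 67.28 yaw 82.74 rel 164.55 len 24.1
w16 212 slot world deg 175.19 yaw 10.63 rel 164.56 len 24.6
w17 212 slot world deg 161.2 yaw -12.24 rel 173.44 len 24.5
w18 213 slot world deg 174.59 yaw 2.27 rel 172.32 len 24.4
w19 215 slot world deg 63.66 yaw 71.47 rel 172.2 len 24.1
```

Emit:
drive_tool(targets=[[[0,0,-0.0001],-0.06,0.025],[[0,0,-0.0001],-0.12,0.025],[[0,0,-0.0001],-0.132,0.025],[[0,0,-0.0001],-0.132,0.025]])

```text
time_s: 23.95
eef_pos: [0.5116, -0.0123, 0.1584]
tool_rot: [178.9, 0.2, 79.2]
ft_force: [0.6, 1.5, 3.2]
finger_gap: 0.358
```

```bash
python3 slot.py w20|tail -1;python3 st.py
python3 - <<'E'
from h import *
for n in("scene","top"):
    a=r.camera(n);cv2.imwrite(f"pics/{n}20.png",a)
a=cv2.imread("pics/scene20.png");cv2.imwrite("pics/s20.png",cv2.resize(a[150:300,190:390],None,fx=4,fy=4,interpolation=cv2.INTER_CUBIC))
E
```

```text
w20 212 slot world deg 71.48 yaw 79.21 rel 172.27 len 24.0
24.0 [ 0.512 -0.012  0.158] [178.884   0.168  79.217] F [0.737 1.607 2.57 ] T [ 0.546  0.197 -0.004] 0.3581943813547121 [-44.6   7.9  44.2 108.9  -5.7  64.4  -9.1]
```

View pics/s20.png

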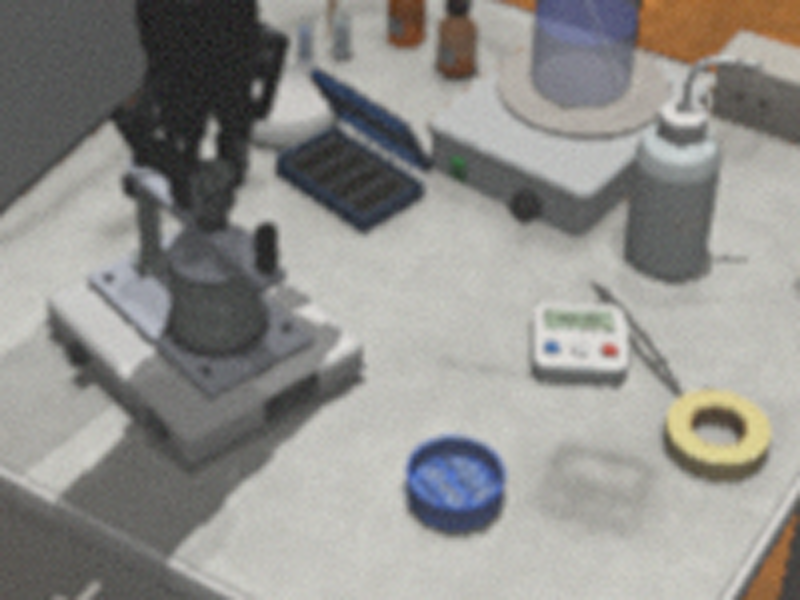

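View pics/w20.png

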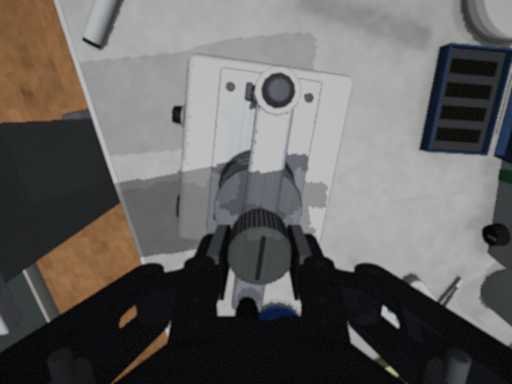

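Run:
```python
from h import *
a=cv2.imread("pics/w20.png")
cv2.imwrite("pics/w20z.png",cv2.resize(a[45:250,170:360],None,fx=4,fy=2.9,interpolation=cv2.INTER_CUBIC))
```

```text
(no output)
```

View pics/w20z.png

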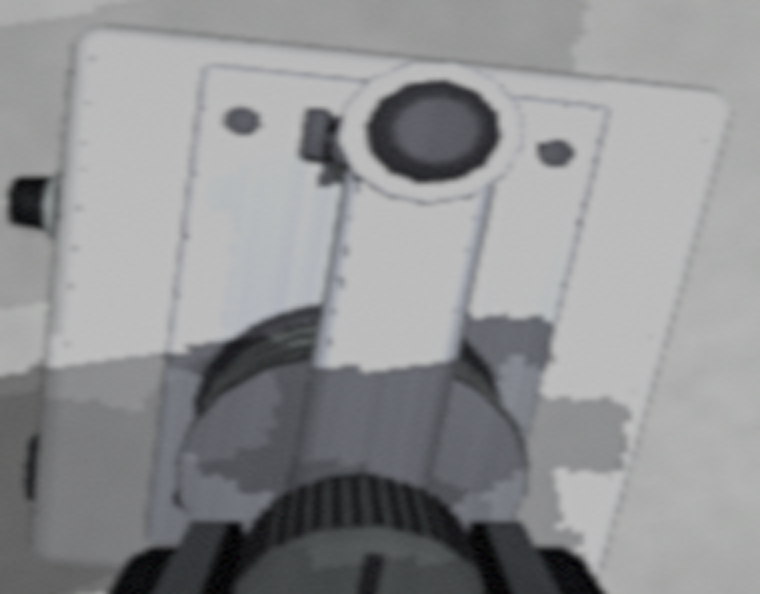

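Run:
```python
from h import *
c=r.calibration("wrist")
f=lambda x,y:(170+(x+.5)/4-.5,45+(y+.5)/2.9-.5)
def d(p,q,z):
    A=plane(c,f(*p),z);B=plane(c,f(*q),z);return np.rad2deg(np.arctan2(*(B-A)[1::-1])).round(2)
print("bar L",d((345,210),(302,450),.136),"bar R",d((487,200),(438,450),.136))
print("housing R",d((728,110),(618,500),.038),"L",d((72,70),(40,500),.038),"panel L",d((205,75),(155,500),.04))
```

```text
bar L -108.54 bar R -107.39
housing R -108.22 L -107.86 panel L -108.0
```

The bar is parallel to the housing (about -108.0°), so the arm is at its stop. The screw is backed off about 90° and still gripped, so I'm handing the job in.

```bash
python3 -c "
from bench import r
print(r.finish_job())"
```

```text
the job is handed in; nothing more can be done
None
```

The shaker is set up as asked and handed in at about 24 s, with the gripper still holding the screw.

- **Sieve:** I nested the loose steel sieve on the lower one. It met resistance (8.8 N) at the height calculated for a full nest, and stood level in the picture afterwards. I did not measure the nested rim height separately.
- **Clamp arm:** I swung it until the force at the handle rose to about 22 N against the stop. In the last picture the arm's edges measured -107.4° and -108.5°, against about -108.0° for the housing, so it is at the stop within roughly a degree.
- **Thumbscrew, seating:** It went down about 2.76 rad until it seated; the torque rose to 0.45–0.5 Nm. The pads then slipped about 9° on the head, so I used the slot in the head to measure the angle instead of the tool rotation.
- **Thumbscrew, backing off:** By the slot, it is now backed off 90.3° from the seated position. The grip is 30 N and the sideways force under 2 N, pressing the arm slightly towards its stop.

**Position disagreement:** the camera estimates of the held sieve's position differed by about 4 mm. I lined it up by comparing the two rims in one close view, and it went in without force until it was home.

I did not touch the blue look-alike or the other things on the bench.

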